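# Book in the parts boxes on the shoemaker's bench

## Task

First move every wax jar standing on the bench into the white tray, upright, since the jars hide the boxes' barcode labels. Then take the barcode wand from its cradle and read the boxes that are there one at a time in the order red, blue, yellow, holding the wand still for about two seconds with its window some 5 cm from the box's label, aimed square at the label's middle; lay the wand back in its cradle when all are read. Red and blue boxes, if there, are wanted for the next job: stand them upright in the wooden tray; leave a yellow one where it stands, and do not disturb the shoe last, hammer or nail tin.

Things in the scene. Friction and masses are not known exactly. Their poses are not given: they have to be found in the camera images.
- red_box: Cardboard box with a red lid, 60 x 60 mm, 70 mm tall, 180 g, standing on the bench; may be absent. Origin: centre of the underside, z up; its barcode label is on its -x side, turned roughly to the robot.
- red_box_label (a point): Point in the middle of the red box's barcode label: a white 44 x 32 mm sticker with black bars on the box's -x side, 34 mm above the box's underside and 31 mm from the box's axis. Axes as the box: its -x axis points straight out of the label. (The sticker's plain white end is folded over onto the lid, so that from above a white strip shows along the labelled side.)
- blue_box: Cardboard box with a blue lid, 60 x 60 mm, 70 mm tall, 180 g, standing on the bench; may be absent. Origin: centre of the underside, z up; its barcode label is on its -x side, turned roughly to the robot.
- blue_box_label (a point): Point in the middle of the blue box's barcode label: a white 44 x 32 mm sticker with black bars on the box's -x side, 34 mm above the box's underside and 31 mm from the box's axis. Axes as the box: its -x axis points straight out of the label. (The sticker's plain white end is folded over onto the lid, so that from above a white strip shows along the labelled side.)
- yellow_box: Cardboard box with a yellow lid, 60 x 60 mm, 70 mm tall, 180 g, standing on the bench; may be absent. Origin: centre of the underside, z up; its barcode label is on its -x side, turned roughly to the robot.
- yellow_box_label (a point): Point in the middle of the yellow box's barcode label: a white 44 x 32 mm sticker with black bars on the box's -x side, 34 mm above the box's underside and 31 mm from the box's axis. Axes as the box: its -x axis points straight out of the label. (The sticker's plain white end is folded over onto the lid, so that from above a white strip shows along the labelled side.)
- jar1: Squat amber glass wax jar with a black lid, diameter 54 mm, 46 mm tall, 120 g, standing on the bench, right in front of a box's label, or on its own. Origin: centre of the underside, z up.
- jar2: Squat amber glass wax jar with a black lid, diameter 54 mm, 46 mm tall, 120 g, standing on the bench, right in front of a box's label, or on its own. Origin: centre of the underside, z up.
- jar3: Squat amber glass wax jar with a black lid, diameter 54 mm, 46 mm tall, 120 g, standing on the bench, right in front of a box's label, or on its own. Origin: centre of the underside, z up.
- wand: Barcode wand: a grey bar 130 mm long, 26 x 26 mm in section, 120 g, with an orange band near its reading end, and a black cap at the tail. Lies in its cradle at the start. Origin: middle of the underside; x along the bar to the reading end, z up. It reads straight out along +x, whichever long side is up.
- wand_window (a point): Middle of the glass reading window on the wand's nose, 65 mm ahead of the bar's centre on its axis; axes as the wand (x is the reading direction).
- wand_mid (a point): Centre of the wand (also its centre of mass), 65 mm from each end.
- cradle: Fixed black cradle: base plate 130 x 52 x 6 mm with two saddles, each 14 mm long, 45 mm either side of the middle; the wand lies along its x axis on the saddle floors, 20 mm above the bench, between lips 36 mm apart that rise to 34 mm. Between the saddles there is room for fingers (down to 6 mm above the bench). Origin: centre of the underside. The wand may lie either way round.
- cradle_seat (a point): Where the wand's centre is when it lies in the cradle, 33 mm above the bench; axes as the cradle.
- jar_tray: Fixed white tray for the jars, outside 200 mm (its x) x 130 mm (its y), rim 14 mm high, walls and floor 4 mm thick. Origin: centre of the underside, z up.
- job_tray: Fixed pale wooden tray for the next job, outside 130 mm (its x) x 170 mm (its y), rim 14 mm high, walls and floor 4 mm thick. Origin: centre of the underside, z up.
- shoe_last: Wooden shoe last, about 170 x 62 mm, 85 mm tall, a bystander beyond the boxes. Origin under its middle.
- hammer: Hammer lying on the far right of the bench, a bystander.
- nail_tin: Open dark tin of nails, 70 x 90 x 20 mm, a bystander on the far left. Origin: centre of the underside.
Not all that is in view belongs to the job. What is shaped like the jar2 but turquoise is not meant.

How it is judged (in metres and radians):
On the way, in this order (a step that is already met when the one before it is completed fails the run):
1. every wax jar stands upright in the white tray (x of jar1 in the frame of jar_tray between -0.085 and 0.085 m and y of jar1 in the frame of jar_tray between -0.05 and 0.05 m and z of jar1 in the frame of jar_tray between 0 and 0.012 m and angle between each of jar1, jar2, jar3's own z axis and vertical below 0.15 rad and linear speed of each of jar1, jar2, jar3 below 0.03 m/s and x of jar2 in the frame of jar_tray between -0.085 and 0.085 m and y of jar2 in the frame of jar_tray between -0.05 and 0.05 m and z of jar2 in the frame of jar_tray between 0 and 0.012 m and x of jar3 in the frame of jar_tray between -0.085 and 0.085 m and y of jar3 in the frame of jar_tray between -0.05 and 0.05 m and z of jar3 in the frame of jar_tray between 0 and 0.012 m), for 0.2 s.
2. the red box is read: the wand's window is held 20 to 80 mm from the label, label centre within 14 mm of the wand's axis sideways and in height, square to it within 15 degrees, for 1.5 s (x of wand_window in the frame of red_box_label between -0.08 and -0.02 m and y of red_box_label in the frame of wand_window between -0.014 and 0.014 m and z of red_box_label in the frame of wand_window between -0.014 and 0.014 m and x of red_box_label in the frame of wand_window above 0 m and angle between the x axis of wand and the x axis of red_box, either way round below 0.26 rad and angle between red_box's own z axis and vertical below 0.15 rad), for 1.5 s.
3. the blue box is read: the wand's window is held 20 to 80 mm from the label, label centre within 14 mm of the wand's axis sideways and in height, square to it within 15 degrees, for 1.5 s (x of wand_window in the frame of blue_box_label between -0.08 and -0.02 m and y of blue_box_label in the frame of wand_window between -0.014 and 0.014 m and z of blue_box_label in the frame of wand_window between -0.014 and 0.014 m and x of blue_box_label in the frame of wand_window above 0 m and angle between the x axis of wand and the x axis of blue_box, either way round below 0.26 rad and angle between blue_box's own z axis and vertical below 0.15 rad), for 1.5 s.
4. the yellow box is read: the wand's window is held 20 to 80 mm from the label, label centre within 14 mm of the wand's axis sideways and in height, square to it within 15 degrees, for 1.5 s (x of wand_window in the frame of yellow_box_label between -0.08 and -0.02 m and y of yellow_box_label in the frame of wand_window between -0.014 and 0.014 m and z of yellow_box_label in the frame of wand_window between -0.014 and 0.014 m and x of yellow_box_label in the frame of wand_window above 0 m and angle between the x axis of wand and the x axis of yellow_box, either way round below 0.26 rad and angle between yellow_box's own z axis and vertical below 0.15 rad), for 1.5 s.
At the end, for the whole second after the job is handed in: Jars upright in the white tray; red and blue boxes (those present) upright in the wooden tray; a yellow box upright on the bench, moved under 80 mm; wand in its cradle, within 22 mm, 6 mm in height and 0.15 rad of its seat; all at rest (all of step 1 and x of red_box in the frame of job_tray between -0.04 and 0.04 m and y of red_box in the frame of job_tray between -0.06 and 0.06 m and z of red_box in the frame of job_tray between 0 and 0.012 m and angle between each of red_box, blue_box, yellow_box's own z axis and vertical below 0.15 rad and linear speed of each of red_box, blue_box, yellow_box, wand below 0.03 m/s and x of blue_box in the frame of job_tray between -0.04 and 0.04 m and y of blue_box in the frame of job_tray between -0.06 and 0.06 m and z of blue_box in the frame of job_tray between 0 and 0.012 m and distance of yellow_box from where it was at the start of the episode below 0.08 m and height (world z) of yellow_box below 0.01 m and horizontal distance between wand_mid and cradle_seat below 0.022 m and z of wand_mid in the frame of cradle_seat between -0.006 and 0.006 m and angle between the x axis of wand and the x axis of cradle, either way round below 0.15 rad); the robot touches nothing.
It fails at once if the shoe last is disturbed (moved over 30 mm) (distance of shoe_last from where it was at the start of the episode above 0.03 m).
It fails at once if the hammer is disturbed (moved over 30 mm) (distance of hammer from where it was at the start of the episode above 0.03 m).
It fails at once if the nail tin is disturbed (moved over 30 mm) (distance of nail_tin from where it was at the start of the episode above 0.03 m).
Of red_box, blue_box, yellow_box only 2 to 3 are there at a start; the rules pass over those that are not, and their reading is None.
At some moment in a run one of red_box, blue_box, yellow_box, jar1, jar2, jar3 may be knocked a few centimetres aside while the robot is not near it.
Once in a run the grip may slacken for a moment while it holds something.
It also fails if it takes over 210 s, if anything falls off the work surface, if the arm or the gripper's body presses on something with over 40 N, if the wrist force passes 120 N, or if a joint passes its speed limit or range.

## Robot

A 7-joint arm with a two-finger parallel gripper is mounted at the origin on the work surface. World frame = base frame: x ahead of the robot, y to its left, z up, the work surface at z = 0. Lengths are in m, angles in degrees, forces in N, time in s.
With the tool pointing down it reaches from about 0.4 to 0.9 m from the base axis. Payload 5.6 kg.
Tool frame: the origin (TCP) lies midway between the tips of the shut fingers; the grasp point (between the pads) lies 19 mm behind it; z points along the fingers, y is the direction in which the jaws open and shut (so a half turn about z gives the same grasp; the last joint's range is limited). The gripper opens to 92 mm and grips with 3 to 60 N. Pads are 20 mm wide; open, the fingers measure 128 mm over their backs; the gripper's body (75 mm by 189 mm) begins 69 mm behind the grasp point.
Start: joints at [70.187, 26.786, -0.665, 91.828, 0.344, 61.387, -3.226], TCP at [0.194, -0.62, 0.215] pointing down, gripper open.
Joint ranges: [-144.91, 144.91], [-17.63, 115.5], [-89.93, 88.59], [15.96, 139.68], [-74.01, 254.01], [8.47, 105.57], [-167.45, 167.45]. Speed limits (degrees/s): [147.25, 147.25, 180, 180, 180, 180, 180].

## Interface

Orientations are given as [roll, pitch, yaw] about the fixed x, y, z axes, in that order (R = Rz(yaw) Ry(pitch) Rx(roll)).
In Python, from cell import env, viewer gives the robot as it stands.
- The arm moves only by the shell command python3 -m jog 'ROWS' [FORCE]. ROWS is JSON, a list of rows, each a list of 3 entries, a list of its own where there are three numbers: the shift along the tool's x, y, z in units of 25 mm (1.0 is 25 mm), then the turn, a rotation vector about the tool's x, y, z in units of 8 degrees (1.0 is 8 degrees), then the closure, from 0 (fully open) to 1 (shut). In form: [[[tx, ty, tz], [wx, wy, wz], grip], ...]. A call has 1 to 10 rows; each row is the pose to reach, as a shift and turn from the pose commanded when the call began, along the tool's axes at that moment; what a row does not reach only later rows make up. A row lasts 1/8 s, in which the tool goes at most 62.5 mm and 10.7 degrees, less where a joint would pass 70% of its speed; a pose out of reach is approached as far as the arm can. A call with a gripper value outside its range is refused whole. The fingers move at their own pace and stop on an object; FORCE is the grip in N (left out, the last holds). Time passes only in rows, so rows that repeat a pose let the fingers close. It gives the time, the measured TCP pose, the force and the opening at its end, in the units of the state.
- env.sense(): the state, without advancing time (a new reading comes with each control period).
- viewer.grab_frame(name): name is "scene" or "top" or "wrist"; returns a dict with "color" (400x640x3 uint8, blue, green, red), "fx", "fy", "cx", "cy" (pixels), "R" (3x3) and "t" (3): a world point X has camera coordinates R X + t; the wrist camera has in their place "tool_from_camera" (4x4, takes a point from camera to tool coordinates, whose origin is the TCP and whose axes are the flange's). Camera axes: x right, y down, z forward; pixel columns grow to the right and rows downward; lengths in m; the calibration is good to about 2 mm. A picture is of the moment at which its call begins: read the wrist's pose just before it. There is no depth.
- env.job_done(): hands the job in, once; it reports no verdict.
The state is a dict: "time": time; "joint_positions": joint angles; "qvel": joint speeds; "effort": joint torques, N m; "position": TCP position; "orientation": TCP orientation; "wrist_force": force on the tool from outside, world axes, zero at the start; "wrist_torque": the same for the moment, N m; "opening": opening from 0.0 (shut) to 1.0 (fully open).
Only numpy, scipy, OpenCV 4.12 (cv2) and the standard library are available. Lean on these libraries where they do the work, as an engineer would, in place of code of your own. Each camera call takes 0.05 s, during which the arm holds its last target.

## Working session

There is one attempt and no reset: what is moved stays moved. The work goes in short steps, Python scripts to look and compute and a shell command to move; the robot and the scene stay as the last step left them, time stands still between calls to the robot, and variables do not carry over. Pictures are saved under pics/ and viewed, and the job is handed in when it is done.

```bash
ls -la; mkdir -p pics; cat > h.py <<'E'
import numpy as np, cv2
from cell import env, viewer
def snap(cam,fn):
    f=viewer.grab_frame(cam); cv2.imwrite('pics/'+fn+'.png',f['color']); return f
E
python3 - <<'E'
from h import *
print(env.sense())
for c in('scene','top','wrist'):
    f=snap(c,c+'0'); print(c,{k:np.round(v,3).tolist() for k,v in f.items() if k!='color'})
E
```

```text
total 12
drwxr-xr-x  3 agent agent 4096 Dec  7 05:06 .
drwxr-xr-x 23 root  root  4096 Dec  7 05:06 ..
drwxr-xr-x  2 agent agent 4096 Dec  7 05:06 pics
{'time': 0.0, 'joint_positions': array([70.1870288 , 26.83582445, -0.66407641, 91.8799372 ,  0.34393223,
       61.38654178, -3.22462696]), 'qvel': array([-0.06334345,  0.02747987,  0.00762451,  0.07217191,  0.01931545,
       -0.06121386, -0.00189393]), 'effort': array([-5.66597947e-06, -5.20567882e+01, -1.27303280e-02, -2.43744761e+01,
       -5.67557174e-02,  1.71479891e-02,  1.39932804e-04]), 'position': array([ 0.19358008, -0.6199014 ,  0.21364944]), 'orientation': array([-1.79899940e+02,  7.49666257e-03,  1.73461508e+01]), 'wrist_force': array([-0.28880387,  0.86181013,  0.77035094]), 'wrist_torque': array([-0.01276471, -0.00826691,  0.00893526]), 'opening': 1.0016962753174072}
scene {'fx': 428.32, 'fy': 428.32, 'cx': 317.539, 'cy': 201.725, 'R': [[0.806, 0.592, 0.012], [0.357, -0.47, -0.808], [-0.472, 0.655, -0.589]], 't': [-0.501, -0.14, 1.479]}
top {'fx': 391.374, 'fy': 391.374, 'cx': 316.927, 'cy': 195.414, 'R': [[-0.018, -1.0, 0.001], [-0.986, 0.018, -0.167], [0.167, -0.004, -0.986]], 't': [0.033, 0.585, 0.988]}
wrist {'fx': 349.525, 'fy': 349.525, 'cx': 320.323, 'cy': 199.156, 'tool_from_camera': [[0.0, -0.963, -0.271, 0.075], [1.0, 0.0, -0.0, -0.002], [0.0, -0.271, 0.963, -0.17], [0.0, 0.0, 0.0, 1.0]]}
```

View pics/top0.png

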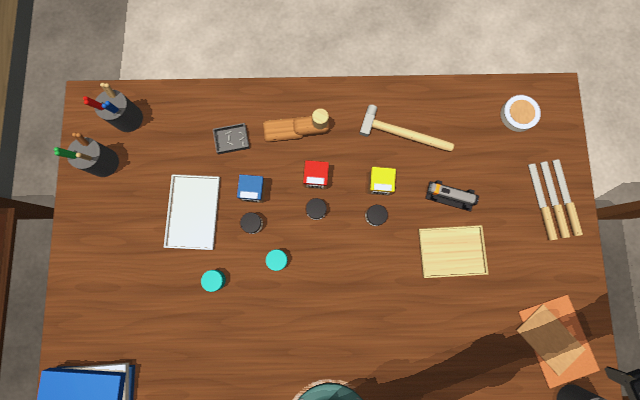

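View pics/scene0.png

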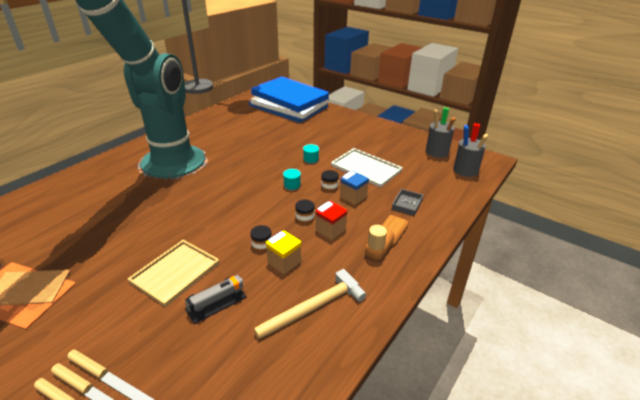

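The top view shows all three boxes (blue 250,188; red 316,174; yellow 383,180), three dark jars (251,222; 316,208; 376,215), the white tray at (192,212), the wooden tray at (453,251), the wand in its cradle at (452,195), and turquoise decoys at (212,281) and (276,260).

```bash
cat >> h.py <<'E'
def ray(f,u,v,T=None):
    d=np.array([(u-f['cx'])/f['fx'],(v-f['cy'])/f['fy'],1.])
    if 'R' in f:
        R=np.array(f['R']);t=np.array(f['t']); return -R.T@t, R.T@d
    C=T@np.array(f['tool_from_camera']); return C[:3,3], C[:3,:3]@d
def toz(f,u,v,z,T=None):
    c,d=ray(f,u,v,T); return c+d*(z-c[2])/d[2]
def toolT(s=None):
    from scipy.spatial.transform import Rotation as Ro
    s=s or env.sense(); T=np.eye(4); T[:3,:3]=Ro.from_euler('xyz',s['orientation'],degrees=True).as_matrix(); T[:3,3]=s['position']; return T
def blobs(mask,amin,amax):
    mask=cv2.morphologyEx(mask,cv2.MORPH_OPEN,np.ones((3,3),np.uint8)) if amin>60 else mask
    cs,_=cv2.findContours(mask,cv2.RETR_EXTERNAL,cv2.CHAIN_APPROX_NONE)
    return [c for c in cs if amin<cv2.contourArea(c)<amax]
def lay(f,c,z,T=None):
    P=np.array([toz(f,u,v,z,T)[:2] for u,v in c.reshape(-1,2)]); r=cv2.minAreaRect((P*1000).astype(np.float32)); return r
HS={'red':[(0,150,90),(6,255,255)],'blue':[(100,120,60),(125,255,255)],'yellow':[(25,170,120),(34,255,255)],'turq':[(80,120,100),(95,255,255)]}
E
python3 - <<'E'
from h import *
f=viewer.grab_frame('top'); im=f['color']; hsv=cv2.cvtColor(im,cv2.COLOR_BGR2HSV)
for n,(a,b) in HS.items():
    for c in blobs(cv2.inRange(hsv,a,b),100,1500):
        print(n,cv2.boundingRect(c),'rect mm',np.round(lay(f,c,.07 if n!='turq' else .046)[0]),np.round(lay(f,c,.07)[1:][0]),lay(f,c,.07)[2])
for c in blobs(cv2.inRange(hsv,(0,0,0),(179,255,70)),100,3000):
    print('dark',cv2.boundingRect(c),[np.round(x,1) for x in lay(f,c,.046)])
for c in blobs(cv2.inRange(hsv,(0,0,190),(179,60,255)),40,6000):
    print('white',cv2.boundingRect(c),[np.round(x,1) for x in lay(f,c,.07)],'z14',np.round(lay(f,c,.014)[0]),np.round(lay(f,c,.014)[1]),)
for c in blobs(cv2.inRange(hsv,(15,40,170),(28,150,255)),1500,6000):
    print('wood',cv2.boundingRect(c),[np.round(x,1) for x in lay(f,c,.014)])
x=cv2.resize(im[140:290,160:520],None,fx=2.2,fy=2.2,interpolation=cv2.INTER_CUBIC); cv2.imwrite('pics/top0z.png',x)
E
```

```text
red (304, 160, 25, 25) rect mm [645.  25.] [64. 61.] 84.06076049804688
red (83, 96, 19, 14) rect mm [846. 626.] [62. 19.] 62.227317810058594
blue (238, 175, 25, 25) rect mm [608. 197.] [61. 61.] 83.8525390625
yellow (371, 167, 25, 24) rect mm [ 624. -151.] [63. 60.] 86.1856918334961
turq (201, 270, 22, 22) rect mm [370. 297.] [53. 51.] 88.95082092285156
turq (266, 250, 21, 21) rect mm [419. 132.] [51. 50.] 89.70623779296875
dark (557, 383, 41, 17) [array([  88.1, -604.8]), array([98.9, 36.7]), np.float64(88.9)]
dark (606, 367, 34, 33) [array([ 103.4, -722.5]), array([81.8, 72.2]), np.float64(85.2)]
dark (426, 191, 46, 20) [array([ 565.1, -326.3]), array([122.6,  21.9]), np.float64(72.4)]
dark (86, 144, 33, 33) [array([687.3, 593.9]), array([75.4, 82.6]), np.float64(65.7)]
dark (109, 100, 34, 32) [array([810.8, 537. ]), array([77.1, 82.1]), np.float64(51.4)]
white (82, 365, 43, 7) [array([168.7, 546.8]), array([102. ,  13.7]), np.float64(88.9)] z14 [155. 576.] [108.  14.]
white (240, 191, 18, 8) [array([587.4, 200.4]), array([45.5, 16.2]), np.float64(83.7)] z14 [597. 210.] [48. 17.]
w
[... 336 characters left out ...]
131. 200.]
white (529, 164, 18, 44) [array([ 598.9, -552.4]), array([115.2,  15.9]), np.float64(8.8)] z14 [ 609. -585.] [122.  17.]
white (541, 162, 18, 44) [array([ 603.7, -584.9]), array([115.3,  15.8]), np.float64(8.4)] z14 [ 614. -619.] [122.  17.]
white (553, 160, 18, 43) [array([ 608.7, -617.4]), array([115.1,  16. ]), np.float64(8.8)] z14 [ 620. -653.] [122.  17.]
white (361, 105, 15, 29) [array([ 788.5, -120.3]), array([23.7, 81.3]), np.float64(70.3)] z14 [ 809. -128.] [25. 86.]
white (505, 95, 35, 34) [array([ 801.5, -534.2]), array([91.5, 94.6]), np.float64(84.4)] z14 [ 823. -566.] [ 97. 100.]
wood (419, 225, 66, 53) [array([ 434.4, -339.5]), array([131. , 172.3]), np.float64(2.1)]
```

View pics/top0z.png

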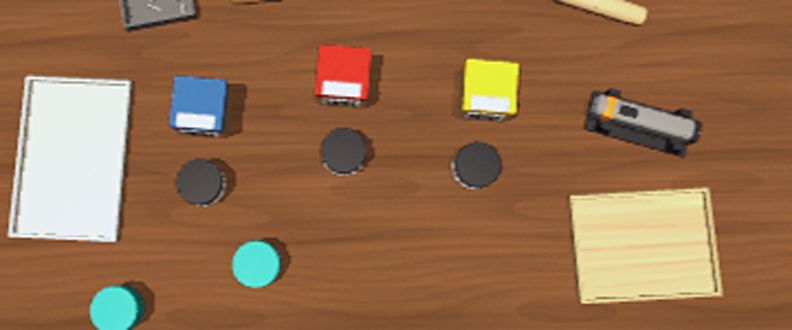

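View pics/wrist0.png

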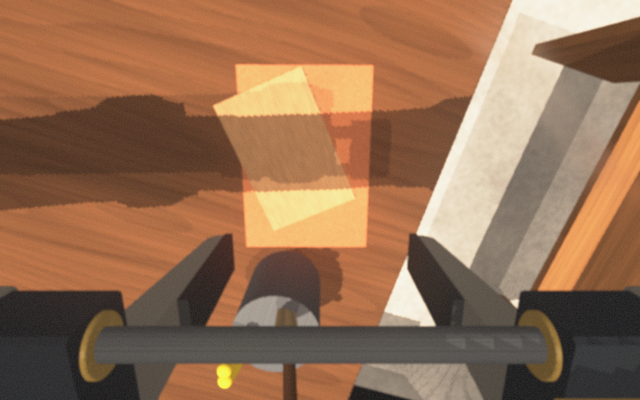

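```bash
cat >> h.py <<'E'
def jars(cam,f=None):
    f=f or viewer.grab_frame(cam); hsv=cv2.cvtColor(f['color'],cv2.COLOR_BGR2HSV); out=[]
    m=cv2.inRange(hsv,(0,0,0),(179,110,75))
    for c in blobs(m,100,1500):
        (w,h)=lay(f,c,.046)[1]
        if 38<w<75 and 38<h<75: out.append((np.round(np.array(lay(f,c,.046)[0])),np.round([w,h]),cv2.boundingRect(c)))
    return out
def wand(f):
    hsv=cv2.cvtColor(f['color'],cv2.COLOR_BGR2HSV); m=cv2.inRange(hsv,(8,150,140),(24,255,255))
    return m
E
python3 - <<'E'
from h import *
for cam in('top','scene'):
    for j in jars(cam): print(cam,j)
    f=viewer.grab_frame(cam); hsv=cv2.cvtColor(f['color'],cv2.COLOR_BGR2HSV)
    if cam=='top':
        print(hsv[200:230:4,251],hsv[192:196,440:470:5])
    else:
        for n,(a,b) in HS.items():
            for c in blobs(cv2.inRange(hsv,a,b),100,3500): print(n,cv2.boundingRect(c),np.round(lay(f,c,.07)[0]),np.round(lay(f,c,.07)[1]),lay(f,c,.07)[2])
E
```

```text
top (array([ 537., -138.]), array([54., 42.]), (367, 205, 21, 19))
[[ 18  39  78]
 [ 12 156 150]
 [ 13 161 147]
 [ 11 116  81]
 [ 15  20  77]
 [  5  20  78]
 [ 13  22  82]
 [  5  18  85]] [[[ 13  12 184]
  [ 10  19  79]
  [ 15  22 162]
  [ 18  19 175]
  [ 18  19 173]
  [ 21  19 136]]

 [[ 21  16 158]
  [ 18  19 175]
  [ 17  19 185]
  [ 17  20 178]
  [ 17  20 175]
  [ 15  20 177]]

 [[ 15  18  87]
  [ 16  19 171]
  [ 16  21 184]
  [ 16  21 179]
  [ 16  19 176]
  [ 14  19 175]]

 [[ 15  23  67]
  [ 12  19 132]
  [ 17  20 179]
  [ 16  18 181]
  [ 18  19 177]
  [ 16  22 176]]]
scene (array([ 540., -138.]), array([49., 57.]), (251, 226, 20, 15))
scene (array([559.,  23.]), array([48., 56.]), (296, 200, 18, 13))
scene (array([526., 193.]), array([47., 58.]), (322, 171, 16, 11))
red (316, 203, 31, 21) [653.  20.] [76. 67.] 83.89798736572266
red (471, 123, 10, 18) [792. 723.] [ 26. 151.] 14.29800796508789
blue (342, 174, 26, 15) [619. 190.] [67. 62.] 83.44358825683594
blue (381, 107, 30, 15) [495. 684.] [ 89. 119.] 2.218485116958618
blue (252, 77, 76, 34) [ 35. 597.] [243. 323.] 86.1344223022461
blue (325, 28, 43, 45) [-144. 1279.] [241. 801.] 28.320554733276367
blue (419, 0, 38, 19) [-149. 2532.] [265. 644.] 19.595327377319336
yellow (266, 233, 35, 21) [ 627. -149.] [66. 65.] 84.3410873413086
turq (283, 169, 17, 19) [461.  84.] [48. 99.] 38.26899719238281
turq (303, 144, 16, 18) [415. 242.] [ 50. 112.] 37.549503326416016
```

```bash
sed -i 's/(179,110,75)/(179,70,100) if cam=="top" else (179,110,75)/' h.py
cat >> h.py <<'E'
def go(p,yaw=None,T=None):
    """units for shift/turn, tool down at p (m), yaw deg"""
    from scipy.spatial.transform import Rotation as Ro
    T=toolT() if T is None else T
    d=T[:3,:3].T@(np.array(p)-T[:3,3])/.025
    w=np.zeros(3)
    if yaw is not None:
        w=Ro.from_matrix(T[:3,:3].T@Ro.from_euler('xyz',[180,0,yaw],degrees=True).as_matrix()).as_rotvec(degrees=True)/8
    print('GO shift',np.round(d,2).tolist(),'turn',np.round(w,2).tolist())
E
python3 - <<'E'
from h import *
f=viewer.grab_frame('top')
for j in jars('top',f): print(j)
hsv=cv2.cvtColor(f['color'],cv2.COLOR_BGR2HSV)
g=cv2.inRange(hsv,(0,0,120),(40,60,255)); 
for c in blobs(g,200,900):
    r=lay(f,c,.046); print('grey',cv2.boundingRect(c),[np.round(x,1) for x in r])
for c in blobs(cv2.inRange(hsv,(12,170,190),(24,255,255)),8,300): print('orange',cv2.boundingRect(c),np.round(lay(f,c,.046)[0]))
g=cv2.inRange(hsv,(0,0,0),(179,60,255)); g[:, :420]=0;g[:, 485:]=0;g[:178]=0;g[215:]=0
for c in blobs(g,100,3000):
    print('cradle+wand',cv2.boundingRect(c),[np.round(x,1) for x in lay(f,c,.046)],[np.round(x,1) for x in lay(f,c,.006)])
x=cv2.resize(f['color'][175:220,420:485],None,fx=10,fy=10,interpolation=cv2.INTER_CUBIC); cv2.imwrite('pics/wandz.png',x)
go([.55,.02,.16],0)
E
```

```text
(array([517., 199.]), array([50., 50.]), (241, 213, 20, 20))
(array([ 532., -134.]), array([51., 50.]), (367, 205, 20, 20))
(array([551.,  26.]), array([48., 51.]), (307, 199, 19, 20))
grey (622, 218, 18, 77) [array([ 416.3, -787.5]), array([ 44.4, 197.3]), np.float64(81.1)]
grey (529, 164, 17, 44) [array([ 603.5, -565.7]), array([119.3,  19.8]), np.float64(8.6)]
grey (541, 162, 18, 43) [array([ 608.8, -598.9]), array([118.6,  19.7]), np.float64(8.6)]
grey (553, 160, 18, 43) [array([ 613.8, -632.1]), array([118.7,  19.8]), np.float64(8.6)]
grey (69, 141, 30, 16) [array([726.6, 652.4]), array([82.3, 39.6]), np.float64(85.7)]
grey (218, 127, 29, 24) [array([747.4, 252.3]), array([57.3, 76.8]), np.float64(9.7)]
grey (361, 105, 16, 29) [array([ 797.4, -123. ]), array([26.2, 85.6]), np.float64(71.1)]
grey (96, 92, 30, 16) [array([866.2, 588.4]), array([84.6, 38.8]), np.float64(81.9)]
orange (434, 184, 6, 10) [ 599. -298.]
cradle+wand (426, 182, 52, 29) [array([ 580., -337.]), array([133.6,  56.2]), np.float64(74.1)] [array([ 586.6, -351.1]), array([138.9,  58.4]), np.float64(74.1)]
GO shift [21.24, -20.2, 2.18] turn [-0.0, 0.0, 2.17]
```

View pics/wandz.png

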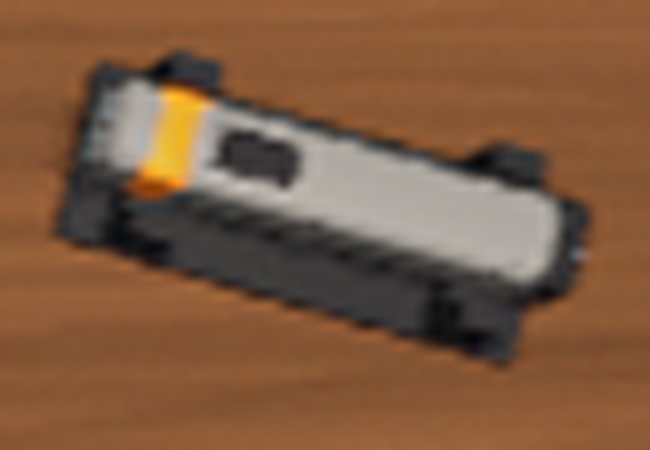

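The zoom shows the orange band at its left end (z 434,184 in the frame), so the wand reads towards +y (yaw ≈ 74°). Now the first jar.

```bash
python3 -c "
from h import *
go([.532,-.134,.16],0)"
python3 -m jog '[[[17.0,-11.5,2.2],[0,0,2.17],0],[[17.0,-11.5,2.2],[0,0,2.17],0],[[17.0,-11.5,2.2],[0,0,2.17],0],[[17.0,-11.5,2.2],[0,0,2.17],0],[[17.0,-11.5,2.2],[0,0,2.17],0],[[17.0,-11.5,2.2],[0,0,2.17],0],[[17.0,-11.5,2.2],[0,0,2.17],0],[[17.0,-11.5,2.2],[0,0,2.17],0],[[17.0,-11.5,2.2],[0,0,2.17],0],[[17.0,-11.5,2.2],[0,0,2.17],0]]' 20
python3 -c "
from h import *
print(env.sense()['joint_positions']); go([.532,-.134,.16],0)"
```

```text
GO shift [18.71, -14.54, 2.18] turn [-0.0, 0.0, 2.17]
time: 1.7
position: [0.514, -0.2188, 0.1594]
orientation: [180.0, 0.0, 0.1]
wrist_force: [-0.7, -0.7, -0.1]
opening: 0.997
[ 26.06054646  22.18623323  -7.9972728  107.26329511   3.89762636
  50.83194031 -73.7189102 ]
GO shift [0.73, -3.39, -0.02] turn [0.0, 0.0, 0.01]
```

```bash
python3 -m jog '[[[0.73,-3.4,0],[0,0,0],0],[[0.73,-3.4,0],[0,0,0],0],[[0.73,-3.4,1.5],[0,0,0],0],[[0.73,-3.4,3.0],[0,0,0],0],[[0.73,-3.4,3.0],[0,0,0],0]]' 20
python3 - <<'E'
from h import *
T=toolT(); f=snap('wrist','w1'); print(T[:3,3]); go([.532,-.134,.012],0)
for j in jars('top'): print(j)
E
```

```text
time: 2.33
position: [0.529, -0.1366, 0.0826]
orientation: [180.0, 0.3, -0.2]
wrist_force: [-0.3, 0.5, 0.4]
opening: 1.002
[ 0.52899623 -0.13655983  0.08255337]
GO shift [0.06, -0.1, 2.89] turn [0.0, 0.02, -0.02]
(array([158., 770.]), array([53., 46.]), (6, 362, 24, 21))
(array([203., 779.]), array([38., 65.]), (3, 344, 27, 18))
(array([304., 785.]), array([59., 60.]), (6, 298, 25, 26))
(array([517., 199.]), array([50., 50.]), (241, 213, 20, 20))
(array([551.,  26.]), array([48., 51.]), (307, 199, 19, 20))
(array([550., -91.]), array([69., 75.]), (347, 194, 27, 29))
```

View pics/w1.png

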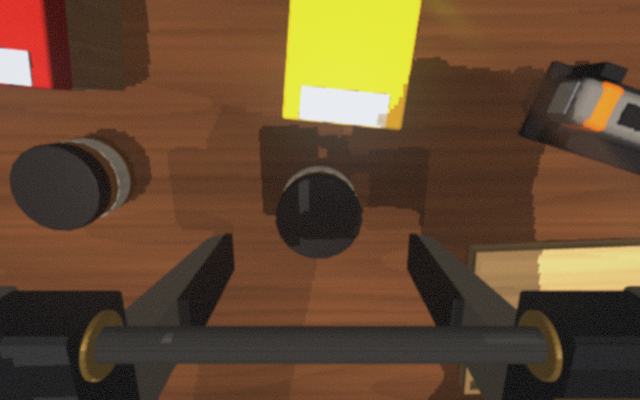

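The jar's lid is at (320,213), centred between the fingers (233..408). I check its x by a ray, then go down.

```bash
python3 - <<'E'
from h import *
T=toolT(); f=viewer.grab_frame('wrist')
print(toz(f,320,213,.046,T)); 
hsv=cv2.cvtColor(f['color'],cv2.COLOR_BGR2HSV)
E
python3 -m jog '[[[0.06,-0.1,1.2],[0,0,0],0],[[0.06,-0.1,2.4],[0,0,0],0],[[0.06,-0.1,2.85],[0,0,0],0],[[0.06,-0.1,2.85],[0,0,0],0],[[0.06,-0.1,2.85],[0,0,0],0.6],[[0.06,-0.1,2.85],[0,0,0],0.6],[[0.06,-0.1,2.85],[0,0,0],0.6],[[0.06,-0.1,2.85],[0,0,0],0.6]]' 20
```

```text
[ 0.53887802 -0.13455104  0.046     ]
time: 3.48
position: [0.5338, -0.1323, 0.0137]
orientation: [180.0, -0.0, -0.0]
wrist_force: [0.2, -1.9, 0.8]
opening: 0.588
```

```bash
python3 -m jog '[[[0,0,-1.5],[0,0,0],1],[[0,0,-3.5],[0,0,0],1],[[0,0,-5.5],[0,0,0],1],[[0.2,-1.5,-5.9],[0,0,0],1],[[0.5,-3.5,-5.9],[0,0,0],1],[[1,-6,-5.9],[0,0,0],1],[[1.4,-8.5,-5.9],[0,0,0],1],[[1.8,-11,-5.9],[0,0,0],1],[[2.2,-13.5,-5.9],[0,0,0],1],[[2.6,-16,-5.9],[0,0,0],1]]' 20
python3 - <<'E'
from h import *
go([.614,.361,.16],0)
for j in jars('top'): print(j)
E
```

```text
time: 4.72
position: [0.5978, 0.2655, 0.1605]
orientation: [180.0, 0.0, -0.0]
wrist_force: [0.9, -0.6, -1.6]
opening: 0.584
GO shift [0.65, -3.82, 0.02] turn [0.0, 0.0, -0.0]
(array([517., 199.]), array([50., 50.]), (241, 213, 20, 20))
(array([551.,  27.]), array([50., 51.]), (306, 199, 20, 20))
```

```bash
python3 -m jog '[[[0.4,-2,0],[0,0,0],1],[[0.62,-3.5,0],[0,0,0],1],[[0.62,-3.75,0],[0,0,0],1],[[0.62,-3.75,1.5],[0,0,0],1],[[0.62,-3.75,3.2],[0,0,0],1],[[0.62,-3.75,4.6],[0,0,0],1],[[0.62,-3.75,5.3],[0,0,0],1],[[0.62,-3.75,5.3],[0,0,0],1]]' 20
python3 - <<'E'
from h import *
go([.614,.361,.019],0)
snap('wrist','w2'); snap('scene','s2')
E
```

```text
time: 5.78
position: [0.6129, 0.3563, 0.0272]
orientation: [179.9, 0.1, -0.1]
wrist_force: [0.5, 0.3, -0.9]
opening: 0.585
GO shift [0.04, -0.19, 0.33] turn [0.01, 0.01, -0.01]
```

View pics/w2.png

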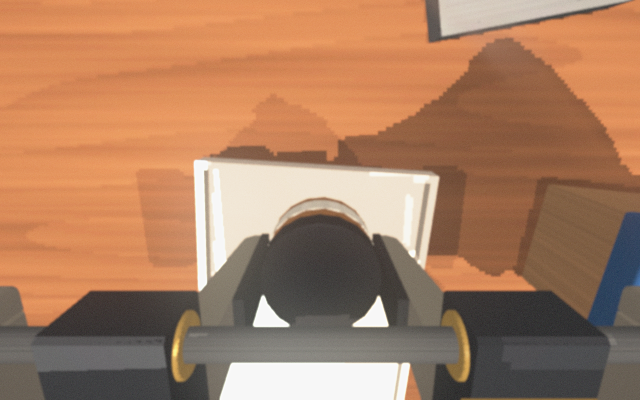

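The jar is in the grip above the far half of the tray (walls at columns 205 and 425, jar at 322). Lower, release a little, rise.

```bash
python3 -m jog '[[[0.05,-0.15,0.2],[0,0,0],1],[[0.05,-0.15,0.33],[0,0,0],1],[[0.05,-0.15,0.36],[0,0,0],1],[[0.05,-0.15,0.36],[0,0,0],0.26],[[0.05,-0.15,0.36],[0,0,0],0.26],[[0.05,-0.15,0.36],[0,0,0],0.26],[[0.05,-0.15,-1.5],[0,0,0],0.26],[[0.05,-0.15,-3.5],[0,0,0],0.2],[[0.05,-0.15,-5],[0,0,0],0]]' 20
python3 - <<'E'
from h import *
go([.520,.199,.1],0)
for j in jars('top'): print(j)
E
```

```text
time: 7.0
position: [0.6153, 0.3617, 0.1559]
orientation: [-179.9, -0.1, -0.0]
wrist_force: [0.7, -0.1, 0.8]
opening: 0.885
GO shift [-3.81, 6.51, 2.22] turn [-0.01, -0.01, -0.0]
(array([517., 199.]), array([50., 50.]), (241, 213, 20, 20))
(array([551.,  27.]), array([50., 51.]), (306, 199, 20, 20))
```

```bash
python3 -m jog '[[[-1.2,2,0],[0,0,0],0],[[-2.4,4,0],[0,0,0],0],[[-3.8,6.45,0],[0,0,0],0],[[-3.8,6.45,0.5],[0,0,0],0],[[-3.8,6.45,2.5],[0,0,0],0],[[-3.8,6.45,3],[0,0,0],0],[[-3.8,6.45,3],[0,0,0],0]]' 20
python3 - <<'E'
from h import *
T=toolT(); f=snap('wrist','w3'); print(T[:3,3]); hsv=cv2.cvtColor(f['color'],cv2.COLOR_BGR2HSV)
m=cv2.inRange(hsv,(0,0,0),(179,110,75)); m[:, :245]=0; m[:,400:]=0; m[300:]=0
for c in blobs(m,1500,20000): x,y,w,h=cv2.boundingRect(c); print((x,y,w,h),toz(f,x+w/2,y+h/2,.046,T))
for j in jars('top'): print(j)
go([.52,.199,.013],0)
E
```

```text
time: 7.92
position: [0.5194, 0.2009, 0.0777]
orientation: [180.0, 0.1, 0.0]
wrist_force: [0.8, 0.7, 0.2]
opening: 1.002
[0.51944492 0.20091411 0.07767295]
(281, 183, 86, 87) [0.52007242 0.20019108 0.046     ]
(258, 129, 128, 51) [0.56437373 0.20151825 0.046     ]
(array([551.,  27.]), array([50., 51.]), (306, 199, 20, 20))
GO shift [-0.03, 0.09, 2.65] turn [-0.01, -0.01, 0.0]
```

View pics/w3.png

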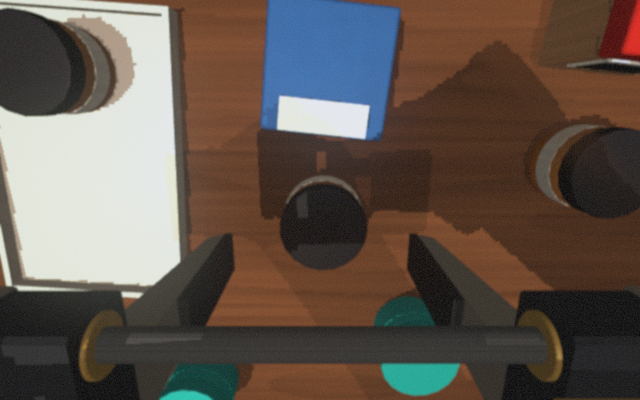

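The jar (324,227) is centred below the fingers; the first jar stands in the tray (top left).

```bash
python3 -m jog '[[[0,0,1.2],[0,0,0],0],[[0,0.05,2.4],[0,0,0],0],[[0,0.05,2.6],[0,0,0],0],[[0,0.05,2.6],[0,0,0],0],[[0,0.05,2.6],[0,0,0],1],[[0,0.05,2.6],[0,0,0],1],[[0,0.05,2.6],[0,0,0],1],[[0,0.05,0.6],[0,0,0],1],[[0,0.05,-1.4],[0,0,0],1],[[0,0.05,-3],[0,0,0],1]]' 20
python3 - <<'E'
from h import *
go([.554,.365,.16],0)
E
```

```text
time: 9.28
position: [0.52, 0.199, 0.1555]
orientation: [-180.0, -0.1, -0.0]
wrist_force: [0.7, 0.4, 0.7]
opening: 0.372
GO shift [1.36, -6.64, -0.17] turn [-0.0, -0.01, -0.0]
```

The opening of 0.37 is too narrow for a 54 mm jar, so I look.

```bash
python3 - <<'E'
from h import *
f=snap('wrist','w4'); snap('scene','s4')
for j in jars('top'): print(j)
s=env.sense();print(s['time'],s['opening'])
E
```

```text
(array([551.,  27.]), array([50., 51.]), (306, 199, 20, 20))
9.425 0.2396303344580063
```

View pics/w4.png

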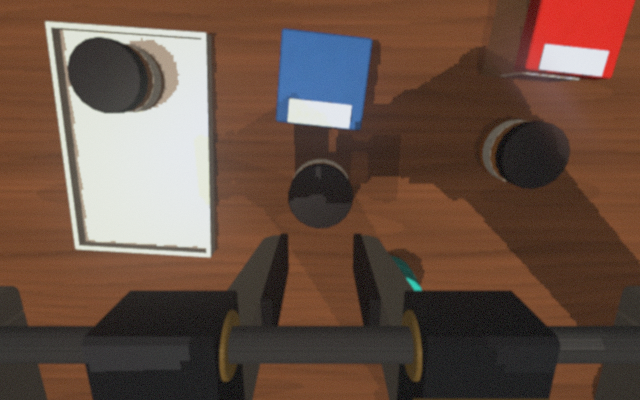

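View pics/s4.png

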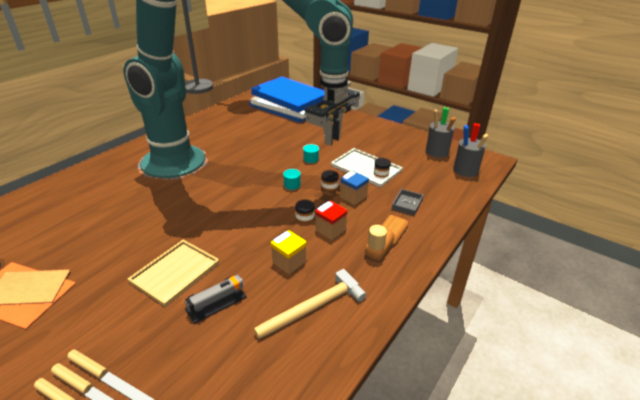

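The jar still stands in place: I lifted before the fingers had closed. Retry with more closing rows.

```bash
python3 -m jog '[[[0,0,0],[0,0,0],0],[[0,0,0],[0,0,0],0],[[0,0,0],[0,0,0],0],[[0,0,0],[0,0,0],0],[[0,0,0],[0,0,0],0],[[0,0,0],[0,0,0],0],[[0,0,2],[0,0,0],0],[[0,0,3],[0,0,0],0],[[0,0,3],[0,0,0],0]]' 20
python3 - <<'E'
from h import *
T=toolT(); f=viewer.grab_frame('wrist'); print(T[:3,3]); hsv=cv2.cvtColor(f['color'],cv2.COLOR_BGR2HSV)
m=cv2.inRange(hsv,(0,0,0),(179,110,75)); m[:, :245]=0; m[:,400:]=0; m[300:]=0
for c in blobs(m,1500,20000): x,y,w,h=cv2.boundingRect(c); print((x,y,w,h),toz(f,x+w/2,y+h/2,.046,T))
go([.521,.2,.013],0)
E
```

```text
time: 10.55
position: [0.5183, 0.1983, 0.0766]
orientation: [179.9, 0.2, -0.0]
wrist_force: [-0.3, -0.3, 0.3]
opening: 1.001
[0.51825655 0.19827421 0.07662141]
(276, 182, 87, 87) [0.51985333 0.20026431 0.046     ]
(256, 128, 119, 51) [0.56386728 0.20253799 0.046     ]
GO shift [0.07, -0.05, 2.6] turn [0.0, 0.01, -0.0]
```

```bash
python3 -m jog '[[[0,-0.05,1.2],[0,0,0],0],[[0,-0.05,2.4],[0,0,0],0],[[0,-0.05,2.55],[0,0,0],0],[[0,-0.05,2.55],[0,0,0],0.5],[[0,-0.05,2.55],[0,0,0],1],[[0,-0.05,2.55],[0,0,0],1],[[0,-0.05,2.55],[0,0,0],1],[[0,-0.05,2.55],[0,0,0],1],[[0,-0.05,2.55],[0,0,0],1],[[0,-0.05,2.55],[0,0,0],1]]' 20

```

```text
time: 11.85
position: [0.52, 0.2001, 0.0151]
orientation: [180.0, -0.0, -0.0]
wrist_force: [-1.4, -0.5, 5.6]
opening: 0.585
```

```bash
python3 -m jog '[[[0,0,-1.5],[0,0,0],1],[[0,0,-3.5],[0,0,0],1],[[0,0,-5.2],[0,0,0],1],[[0.3,-1.5,-5.6],[0,0,0],1],[[0.7,-3.5,-5.6],[0,0,0],1],[[1.2,-5.5,-5.6],[0,0,0],1],[[1.36,-6.6,-5.6],[0,0,0],1],[[1.36,-6.6,-4.5],[0,0,0],1],[[1.36,-6.6,-2.5],[0,0,0],1],[[1.36,-6.6,-0.6],[0,0,0],1]]' 20
python3 - <<'E'
from h import *
go([.554,.365,.0195],0)
print(env.sense()['opening'])
snap('wrist','w5')
E
```

```text
time: 13.1
position: [0.5534, 0.3649, 0.0278]
orientation: [180.0, 0.0, -0.0]
wrist_force: [0.9, 0.2, -1.5]
opening: 0.585
GO shift [0.03, -0.0, 0.33] turn [0.0, 0.0, -0.0]
0.5849744931243069
```

View pics/w5.png

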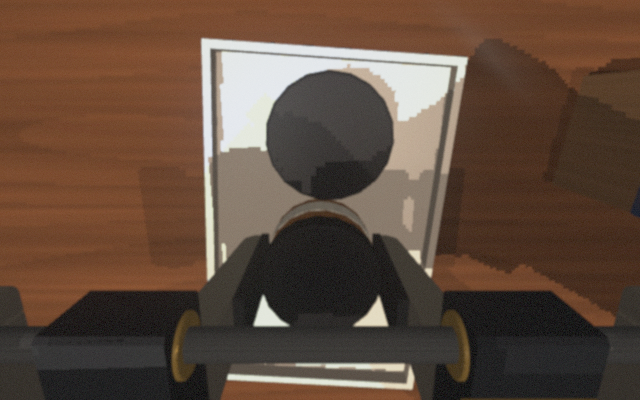

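Held jar (322,270) hangs just behind the first one (330,135), inside the walls.

```bash
python3 -m jog '[[[0,0,0.2],[0,0,0],1],[[0,0,0.35],[0,0,0],1],[[0,0,0.36],[0,0,0],1],[[0,0,0.36],[0,0,0],0.26],[[0,0,0.36],[0,0,0],0.26],[[0,0,0.36],[0,0,0],0.26],[[0,0,-1.5],[0,0,0],0.26],[[0,0,-3.5],[0,0,0],0.2],[[0,0,-5],[0,0,0],0],[[0,2.4,-5],[0,0,0],0]]' 20
python3 - <<'E'
from h import *
go([.553,.027,.1],0)
for j in jars('top'): print(j)
E
```

```text
time: 14.4
position: [0.5542, 0.3112, 0.1588]
orientation: [-179.6, -0.4, 0.4]
wrist_force: [0.9, -0.5, -1.0]
opening: 0.989
GO shift [-0.15, 11.38, 2.27] turn [-0.05, -0.05, 0.05]
(array([551.,  27.]), array([50., 51.]), (306, 199, 20, 20))
```

```bash
python3 -m jog '[[[0,2.4,0],[0,0,0],0],[[0,4.8,0],[0,0,0],0],[[0,7.2,0],[0,0,0],0],[[0,9.6,0],[0,0,0],0],[[0,11.2,0],[0,0,0],0],[[0,11.2,1.5],[0,0,0],0],[[0,11.2,3.2],[0,0,0],0],[[0,11.2,3.2],[0,0,0],0]]' 20
python3 - <<'E'
from h import *
T=toolT(); f=snap('wrist','w6'); print(T[:3,3]); hsv=cv2.cvtColor(f['color'],cv2.COLOR_BGR2HSV)
m=cv2.inRange(hsv,(0,0,0),(179,110,75)); m[:, :245]=0; m[:,400:]=0; m[300:]=0
for c in blobs(m,1500,20000): x,y,w,h=cv2.boundingRect(c); print((x,y,w,h),toz(f,x+w/2,y+h/2,.046,T))
for j in jars('top'): print(j)
go([.553,.027,.0145],0)
E
```

```text
time: 15.45
position: [0.551, 0.0246, 0.072]
orientation: [180.0, 0.4, -0.0]
wrist_force: [-1.5, 0.5, 0.4]
opening: 1.001
[0.55096581 0.02459138 0.0719693 ]
(275, 186, 87, 69) [0.55736307 0.02718727 0.046     ]
(array([158., 771.]), array([45., 60.]), (6, 361, 25, 23))
(array([301., 784.]), array([59., 59.]), (6, 300, 26, 25))
(array([552., 365.]), array([51., 50.]), (178, 201, 20, 20))
(array([595., 111.]), array([74., 44.]), (275, 178, 20, 27))
(array([614., 361.]), array([53., 50.]), (180, 178, 20, 20))
GO shift [-0.04, -0.07, 2.43] turn [-0.0, -0.0, -0.0]
```

View pics/w6.png

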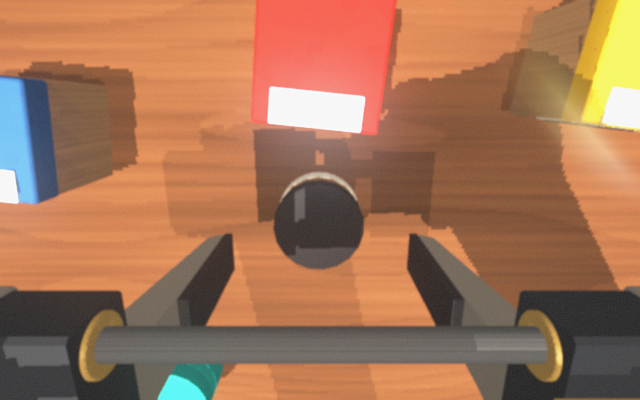

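Two jars stand in the tray at (614,361) and (552,365) mm as meant. The third, at (319,222), is centred under the fingers.

```bash
python3 -m jog '[[[0,-0.05,1.2],[0,0,0],0],[[0,-0.05,2.2],[0,0,0],0],[[0,-0.05,2.4],[0,0,0],0],[[0,-0.05,2.4],[0,0,0],0.5],[[0,-0.05,2.4],[0,0,0],1],[[0,-0.05,2.4],[0,0,0],1],[[0,-0.05,2.4],[0,0,0],1],[[0,-0.05,2.4],[0,0,0],1],[[0,-0.05,2.4],[0,0,0],1],[[0,-0.05,2.4],[0,0,0],1]]' 20
python3 -c "
from h import *
go([.493,.369,.155],0)"

```

```text
time: 16.8
position: [0.5539, 0.0262, 0.0151]
orientation: [180.0, -0.0, -0.0]
wrist_force: [-1.2, -0.4, 5.2]
opening: 0.589
GO shift [-2.44, -13.71, -5.6] turn [0.0, -0.0, -0.0]
```

```bash
python3 -m jog '[[[0,0,-1.5],[0,0,0],1],[[0,0,-3.5],[0,0,0],1],[[0,0,-5.2],[0,0,0],1],[[-0.3,-1.5,-5.6],[0,0,0],1],[[-0.7,-3.8,-5.6],[0,0,0],1],[[-1.2,-6.2,-5.6],[0,0,0],1],[[-1.6,-8.6,-5.6],[0,0,0],1],[[-2,-11,-5.6],[0,0,0],1],[[-2.4,-13,-5.6],[0,0,0],1],[[-2.44,-13.7,-5.6],[0,0,0],1]]' 20
python3 -m jog '[[[0,0,0],[0,0,0],1],[[0,0,1.5],[0,0,0],1],[[0,0,3.5],[0,0,0],1],[[0,0,5],[0,0,0],1],[[0,0,5],[0,0,0],1]]' 20
python3 - <<'E'
from h import *
go([.493,.369,.0195],0)
snap('wrist','w7')
E
```

```text
time: 18.05
position: [0.4902, 0.3728, 0.154]
orientation: [-179.9, 0.1, 0.3]
wrist_force: [0.1, -0.7, -1.7]
opening: 0.579
time: 18.68
position: [0.4919, 0.3644, 0.0265]
orientation: [179.7, 0.3, -0.2]
wrist_force: [0.4, -0.3, -1.4]
opening: 0.586
GO shift [0.05, -0.19, 0.28] turn [0.04, 0.04, -0.02]
```

View pics/w7.png

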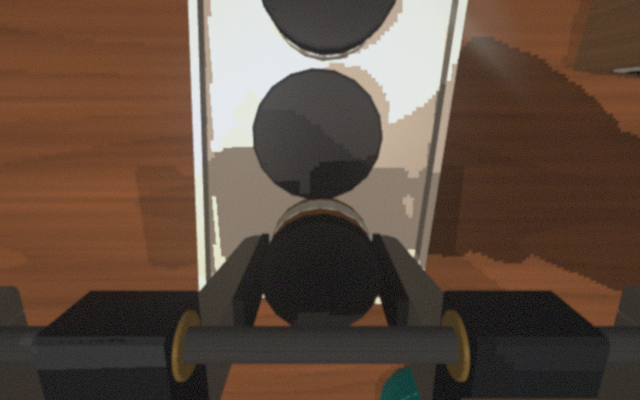

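```bash
python3 -m jog '[[[0,0,0.2],[0,0,0],1],[[0,0,0.3],[0,0,0],1],[[0,0,0.33],[0,0,0],1],[[0,0,0.33],[0,0,0],0.26],[[0,0,0.33],[0,0,0],0.26],[[0,0,0.33],[0,0,0],0.26],[[0,0,-1.5],[0,0,0],0.26],[[0,0,-3.5],[0,0,0],0.2],[[0,0,-5],[0,0,0],0],[[0,2.4,-5],[0,0,0],0]]' 20
python3 -m jog '[[[0,2.4,0],[0,0,0],0],[[0,4.8,0],[0,0,0],0],[[0,4.8,0],[0,0,0],0]]'
python3 - <<'E'
from h import *
f=snap('top','t8')
for j in jars('top',f): print(j)
hsv=cv2.cvtColor(f['color'],cv2.COLOR_BGR2HSV)
for n,(a,b) in HS.items():
    for c in blobs(cv2.inRange(hsv,a,b),100,1500): print(n,np.round(lay(f,c,.07)[0]),np.round(lay(f,c,.07)[2],1))
for c in blobs(cv2.inRange(hsv,(12,170,190),(24,255,255)),8,300): print('orange',cv2.boundingRect(c),np.round(lay(f,c,.046)[0]))
g=cv2.inRange(hsv,(0,0,120),(40,50,255)); g[:,:400]=0;g[:,500:]=0;g[:170]=0;g[220:]=0
for c in blobs(g,50,900): print('grey',cv2.boundingRect(c),[np.round(x,1) for x in lay(f,c,.046)])
g=cv2.inRange(hsv,(0,0,0),(179,60,255)); g[:, :420]=0;g[:, 485:]=0;g[:178]=0;g[215:]=0
for c in blobs(g,100,3000): print('cr+wand',[np.round(x,1) for x in lay(f,c,.046)])
go([.565,-.335,.16],74)
E
```

```text
time: 19.98
position: [0.4934, 0.3144, 0.1584]
orientation: [-179.6, -0.4, 0.4]
wrist_force: [1.5, -1.0, -0.7]
opening: 0.989
time: 20.35
position: [0.4933, 0.1832, 0.1546]
orientation: [179.8, 0.0, -0.5]
wrist_force: [0.0, -0.3, 0.2]
opening: 0.997
red [643.  25.] 84.1
red [846. 626.] 62.2
blue [608. 197.] 84.7
yellow [ 645. -135.] 87.2
turq [419. 129.] 89.7
orange (434, 184, 6, 10) [ 600. -298.]
grey (439, 186, 37, 17) [array([ 582.8, -350.8]), array([96.1, 23.9]), np.float64(72.8)]
cr+wand [array([ 580., -337.]), array([133.6,  56.2]), np.float64(74.1)]
GO shift [2.97, 20.85, -0.19] turn [0.01, -0.0, -9.28]
```

View pics/t8.png

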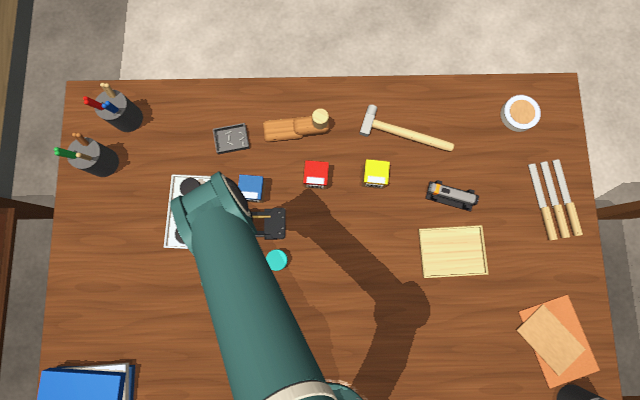

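The top view shows the yellow box has been knocked (now 377,172, about 26 mm away). The wand is unchanged. Moving above the wand.

```bash
python3 -m jog '[[[0.4,2,0],[0,0,-1],0],[[0.8,4.4,0],[0,0,-2],0],[[1.2,6.8,0],[0,0,-3],0],[[1.6,9.2,0],[0,0,-4.2],0],[[2,11.6,0],[0,0,-5.4],0],[[2.4,14,0],[0,0,-6.6],0],[[2.8,16.4,0],[0,0,-7.8],0],[[3.2,18.8,0],[0,0,-9.1],0],[[3.6,20.8,0],[0,0,-9.1],0],[[3.6,20.8,0],[0,0,-9.1],0]]'
python3 -m jog '[[[0,0,0],[0,0,0],0],[[0,0,0],[0,0,0],0],[[0,0,1],[0,0,0],0],[[0,0,1],[0,0,0],0],[[0,0,1],[0,0,0],0]]'
python3 - <<'E'
from h import *
s=env.sense();print(s['position'],s['orientation'],s['joint_positions'][6])
f=snap('wrist','w9'); 
for j in jars('top'): print(j)
E
```

```text
time: 21.65
position: [0.583, -0.3351, 0.1537]
orientation: [180.0, 0.0, 72.5]
wrist_force: [-0.5, 0.4, -0.1]
opening: 0.999
time: 22.28
position: [0.5832, -0.3304, 0.1304]
orientation: [180.0, -0.0, 72.9]
wrist_force: [0.1, 0.3, 0.6]
opening: 0.999
[ 0.58318965 -0.33036854  0.13041689] [ 1.79955479e+02 -3.06987348e-03  7.28626578e+01] -2.5626836158266855
(array([491., 368.]), array([51., 50.]), (176, 224, 20, 20))
(array([552., 365.]), array([51., 50.]), (178, 201, 20, 20))
(array([614., 361.]), array([53., 50.]), (180, 178, 20, 20))
```

View pics/w9.png

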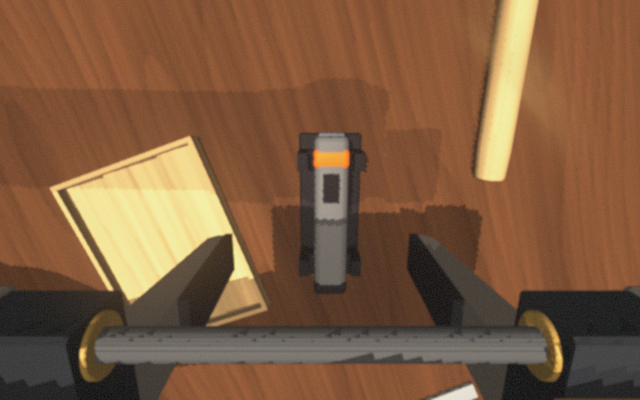

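All jars are in the tray. In the wrist view the wand runs from its nose (331,135) to its tail (330,291).

```bash
python3 - <<'E'
from h import *
T=toolT(); f=viewer.grab_frame('wrist')
for p in [(331,137),(330,283),(331,158),(331,290)]: print(p,np.round(toz(f,*p,.046,T),4))
a=toz(f,331,137,.046,T);b=toz(f,330,287,.046,T); d=a-b;print(np.hypot(*d[:2]),np.degrees(np.arctan2(d[1],d[0])),(a+b)/2)
m=(a+b)/2; go([m[0],m[1],.0145],np.degrees(np.arctan2(d[1],d[0])))
for p in [(331,133),(300,133),(361,133)]: print(np.round(toz(f,*p,.006,T),4))
E
```

```text
(331, 137) [ 0.6044 -0.2829  0.046 ]
(330, 283) [ 0.5699 -0.3951  0.046 ]
(331, 158) [ 0.6    -0.2975  0.046 ]
(331, 290) [ 0.5688 -0.4014  0.046 ]
0.12099785053841529 72.91317383058372 [ 0.5866328  -0.34071147  0.046     ]
GO shift [-0.32, 0.24, 4.65] turn [0.01, 0.0, -0.01]
[ 0.6054 -0.2839  0.006 ]
[ 0.5807 -0.2762  0.006 ]
[ 0.6292 -0.2912  0.006 ]
```

```bash
python3 -m jog '[[[-0.4,0.28,0.5],[0,0,0],0.3],[[-0.4,0.28,1.5],[0,0,0],0.3],[[-0.4,0.28,2.5],[0,0,0],0.3],[[-0.4,0.28,3.5],[0,0,0],0.3],[[-0.4,0.28,4.2],[0,0,0],0.3],[[-0.4,0.28,4.65],[0,0,0],0.3],[[-0.4,0.28,4.65],[0,0,0],0.3],[[-0.4,0.28,4.65],[0,0,0],0.6]]' 35
python3 -m jog '[[[0,0,0],[0,0,0],1],[[0,0,0],[0,0,0],1],[[0,0,0],[0,0,0],1],[[0,0,0],[0,0,0],1],[[0,0,0],[0,0,0],1],[[0,0,0],[0,0,0],1]]' 35
```

```text
time: 23.42
position: [0.5869, -0.3431, 0.0142]
orientation: [179.9, 0.0, 72.8]
wrist_force: [0.0, 0.2, 0.3]
opening: 0.615
time: 24.18
position: [0.5865, -0.343, 0.0137]
orientation: [180.0, 0.0, 72.8]
wrist_force: [0.4, 0.1, 3.5]
opening: 0.278
```

```bash
python3 -m jog '[[[0,0,-0.8],[0,0,0],1],[[0,0,-2],[0,0,0],1],[[0,0,-3.5],[0,0,0],1],[[0,0,-4.5],[0,0,0],1],[[0,0,-4.5],[0,0,0],1]]' 35
cat >> h.py <<'E'
def boxes(f):
    hsv=cv2.cvtColor(f['color'],cv2.COLOR_BGR2HSV); top='R' in f
    W=[c for c in blobs(cv2.inRange(hsv,(0,0,190),(179,60,255)),40,300)]
    for n in('red','blue','yellow'):
        a,b=HS[n]
        for c in blobs(cv2.inRange(hsv,a,b),200,1500):
            r=lay(f,c,.07)
            if not(.2<r[0][0]/1000<.8 and abs(r[0][1])<300): continue
            for w in W:
                q=lay(f,w,.07); d=np.array(r[0])-q[0]
                if 10<np.hypot(*d)<35: print(n,'lid',np.round(r[0]),np.round(r[1]),round(r[2]-90,1),'strip',np.round(q[0]),'strip ang',round((q[2] if q[1][0]>q[1][1] else q[2]-90)-90,1),'yaw',np.round(np.degrees(np.arctan2(d[1],d[0])),1))
E
python3 - <<'E'
from h import *
f=snap('top','t10'); boxes(f); snap('wrist','w10'); snap('scene','s10')
E
```

```text
time: 24.8
position: [0.5876, -0.3434, 0.1289]
orientation: [179.7, 0.1, 72.8]
wrist_force: [0.1, 0.9, -1.4]
opening: 0.282
red lid [643.  25.] [64. 63.] -5.9 strip [623.  28.] strip ang -7.5 yaw -7.6
blue lid [609. 197.] [62. 61.] -7.5 strip [587. 200.] strip ang -5.9 yaw -9.7
yellow lid [ 645. -135.] [65. 58.] -2.8 strip [ 622. -132.] strip ang -6.9 yaw -8.0
```

View pics/w10.png

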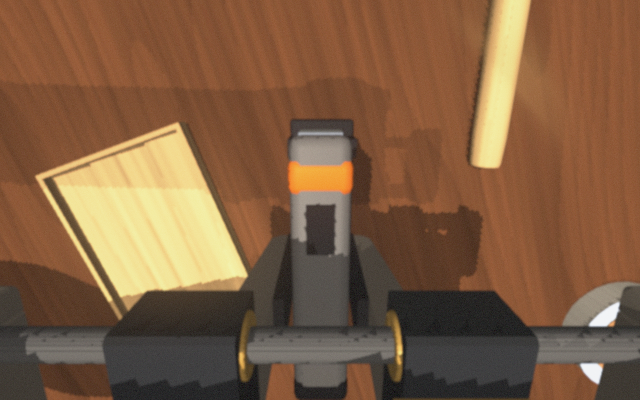

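View pics/t10.png

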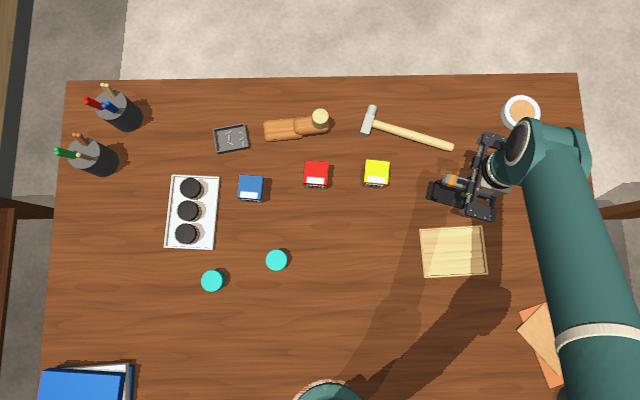

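The wand is held straight in the jaws (nose at 321,140; tail at 321,388), three jars stand in the tray, and all three boxes are clear. I measure the nose in the tool frame.

```bash
python3 - <<'E'
from h import *
f=viewer.grab_frame('wrist')
for p in [(321,138),(321,385),(321,178),(321,120)]: print(p,np.round(toz(f,*p,-.0323,np.eye(4)),4))
yaw=np.radians(-7)
for n,c in dict(red=(.644,.025),blue=(.608,.197),yellow=(.645,-.135)).items():
    c=np.array(c); d=np.array([np.cos(yaw),np.sin(yaw)]); print(n,'tcp',c-d*(.031+.05+.063))
go([.501,.0425,.1],-7)
E
```

```text
(321, 138) [ 0.0634 -0.0015 -0.0323]
(321, 385) [-0.0544 -0.0015 -0.0323]
(321, 178) [ 0.0474 -0.0015 -0.0323]
(321, 120) [ 0.0702 -0.0015 -0.0323]
red tcp [0.50107335 0.04254919]
blue tcp [0.46507335 0.21454919]
yellow tcp [ 0.50207335 -0.11745081]
GO shift [13.71, -7.77, 1.0] turn [-0.02, 0.01, 9.97]
```

```bash
python3 -m jog '[[[1.2,-0.7,0],[0,0,0.7],1],[[2.8,-1.6,0],[0,0,1.7],1],[[4.4,-2.5,0],[0,0,2.8],1],[[6,-3.4,0],[0,0,3.9],1],[[7.6,-4.3,0],[0,0,5],1],[[9.2,-5.2,0],[0,0,6.1],1],[[10.8,-6.1,0],[0,0,7.2],1],[[12.4,-7,0],[0,0,8.3],1],[[13.4,-7.6,0],[0,0,9.3],1],[[13.7,-7.75,0],[0,0,10],1]]' 35
python3 -m jog '[[[0,0,0],[0,0,0],1],[[0,0,0],[0,0,0],1],[[0,0,0],[0,0,0],1]]' 35
python3 - <<'E'
from h import *
T=toolT(); f=snap('wrist','w11'); g=viewer.grab_frame('top'); boxes(g)
go([.501,.0425,.0155],-7)
E
```

```text
time: 26.25
position: [0.5011, 0.0441, 0.1248]
orientation: [-180.0, 0.1, -7.2]
wrist_force: [-0.4, -1.1, -1.4]
opening: 0.279
time: 26.62
position: [0.5026, 0.0408, 0.1255]
orientation: [180.0, 0.0, -7.2]
wrist_force: [-0.1, -0.4, -1.3]
opening: 0.282
blue lid [608. 197.] [61. 61.] -6.3 strip [587. 200.] strip ang -5.9 yaw -9.8
yellow lid [ 645. -135.] [65. 58.] -2.8 strip [ 622. -132.] strip ang -6.9 yaw -8.0
GO shift [-0.07, -0.05, 4.41] turn [0.0, 0.0, -0.03]
```

View pics/w11.png

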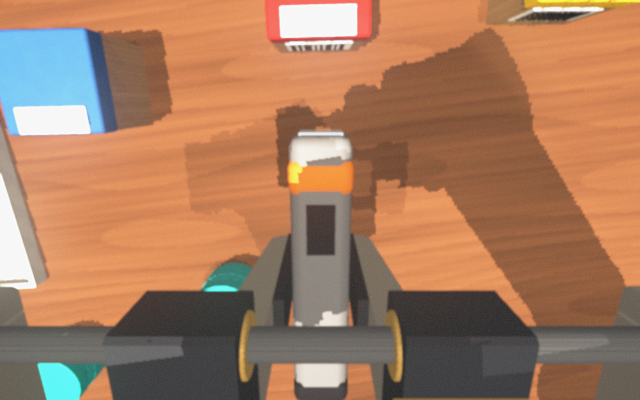

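The wand's axis (col 321) lines up with the red label strip (centre 319,20), nearly square. Descend and hold.

```bash
python3 -m jog '[[[0,0,1],[0,0,0],1],[[0,-0.05,2.2],[0,0,0],1],[[0,-0.05,3.4],[0,0,0],1],[[0,-0.05,4.2],[0,0,0],1],[[0,-0.05,4.4],[0,0,0],1],[[0,-0.05,4.4],[0,0,0],1],[[0,-0.05,4.4],[0,0,0],1]]' 35
python3 - <<'E'
from h import *
T=toolT(); f=snap('wrist','w12'); snap('scene','s12'); print(env.sense()['opening'])
hsv=cv2.cvtColor(f['color'],cv2.COLOR_BGR2HSV)
x=f['color'][0:200,200:440]; cv2.imwrite('pics/w12z.png',cv2.resize(x,None,fx=3,fy=3))
E
```

```text
time: 27.6
position: [0.5035, 0.0429, 0.0167]
orientation: [-180.0, -0.1, -7.2]
wrist_force: [0.6, 0.6, -0.6]
opening: 0.281
0.28050969346282245
```

View pics/w12z.png

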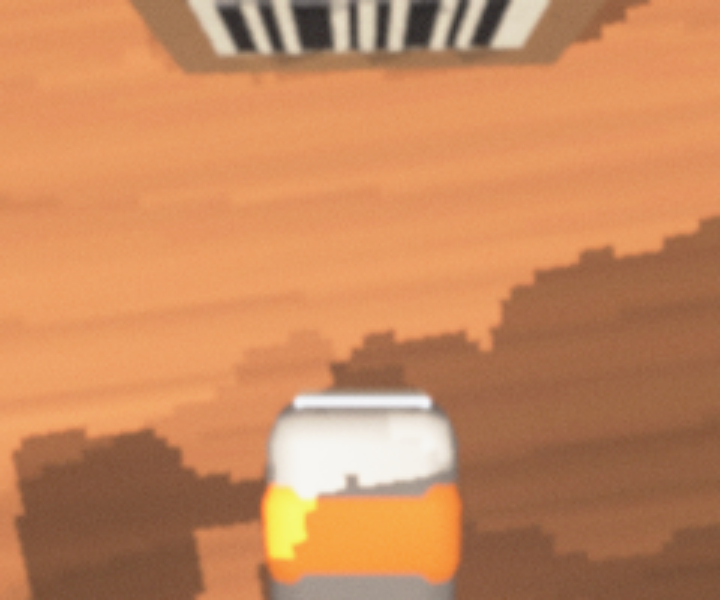

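View pics/s12.png

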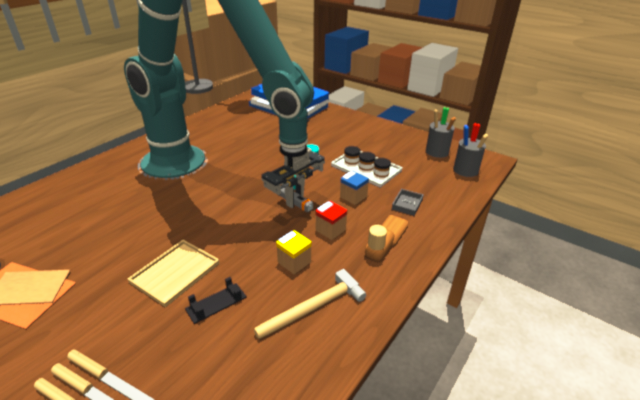

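The label (bars, centred near column 323) is square ahead of the nose (col 321). I check the distance and hold.

```bash
python3 - <<'E'
from h import *
T=toolT(); f=viewer.grab_frame('wrist')
p=toz(f,323,17.5,.018,T); print(p, np.linalg.inv(T)@np.r_[p,1])
E
python3 -m jog '[[[0,0,0.05],[0,0,0],1],[[0,0,0.05],[0,0,0],1],[[0,0,0.05],[0,0,0],1],[[0,0,0.05],[0,0,0],1],[[0,0,0.05],[0,0,0],1],[[0,0,0.05],[0,0,0],1],[[0,0,0.05],[0,0,0],1],[[0,0,0.05],[0,0,0],1],[[0,0,0.05],[0,0,0],1],[[0,0,0.05],[0,0,0],1]]' 35
python3 -m jog '[[[0,0,0],[0,0,0],1],[[0,0,0],[0,0,0],1],[[0,0,0],[0,0,0],1],[[0,0,0],[0,0,0],1],[[0,0,0],[0,0,0],1],[[0,0,0],[0,0,0],1],[[0,0,0],[0,0,0],1],[[0,0,0],[0,0,0],1]]' 35
```

```text
[0.61238427 0.02929717 0.018     ] [ 1.09864772e-01 -1.81242157e-04 -1.17029518e-03  1.00000000e+00]
time: 29.0
position: [0.5027, 0.0429, 0.0146]
orientation: [180.0, 0.0, -7.2]
wrist_force: [-0.2, -1.0, -0.6]
opening: 0.279
time: 30.0
position: [0.5027, 0.0429, 0.0145]
orientation: [180.0, 0.0, -7.2]
wrist_force: [0.1, 0.2, -1.7]
opening: 0.281
```

```bash
python3 -c "
from h import *
go([.465,.2145,.09],-7)"
python3 -m jog '[[[-0.2,0,-1],[0,0,0],1],[[-0.3,0,-2.5],[0,0,0],1],[[-0.3,0,-3],[0,0,0],1]]' 35
python3 -c "
from h import *
go([.465,.2145,.09],-7)"
```

```text
GO shift [-2.36, -6.62, -3.02] turn [0.0, 0.0, -0.03]
time: 30.38
position: [0.4964, 0.044, 0.0913]
orientation: [-180.0, -0.2, -7.2]
wrist_force: [1.3, -0.7, -0.1]
opening: 0.278
GO shift [-2.1, -6.61, 0.05] turn [-0.0, -0.02, -0.03]
```

```bash
python3 -m jog '[[[-0.4,-1.2,0],[0,0,0],1],[[-0.9,-2.8,0],[0,0,0],1],[[-1.4,-4.4,0],[0,0,0],1],[[-1.9,-6,0],[0,0,0],1],[[-2.1,-6.6,0],[0,0,0],1],[[-2.1,-6.6,0],[0,0,0],1],[[-2.1,-6.6,0],[0,0,0],1],[[-2.1,-6.6,0],[0,0,0],1]]' 35
python3 - <<'E'
from h import *
T=toolT(); f=snap('wrist','w13'); g=viewer.grab_frame('top'); boxes(g)
go([.465,.2145,.0155],-7)
E
```

```text
time: 31.38
position: [0.4644, 0.2124, 0.0894]
orientation: [180.0, 0.0, -7.4]
wrist_force: [1.0, 0.4, -0.9]
opening: 0.279
red lid [643.  25.] [64. 63.] -5.9 strip [623.  28.] strip ang -7.5 yaw -7.6
blue lid [609. 197.] [62. 61.] -7.5 strip [587. 200.] strip ang -5.9 yaw -9.7
yellow lid [ 645. -135.] [65. 58.] -2.8 strip [ 622. -132.] strip ang -6.9 yaw -8.0
GO shift [0.02, -0.06, 2.96] turn [0.0, -0.0, -0.04]
```

View pics/w13.png

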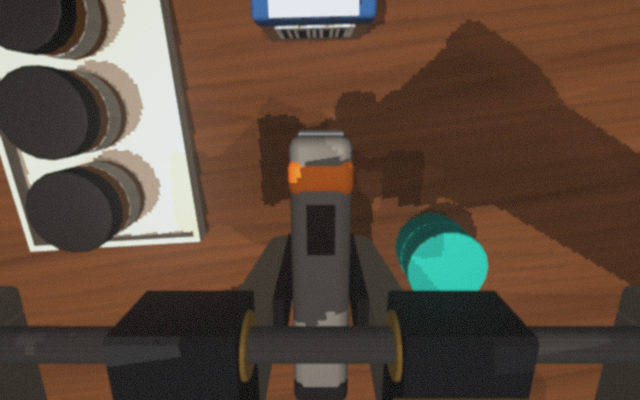

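Blue label at (315,33), 6 px left of the wand's axis (321): shift about 2.5 mm; the turquoise jar at right clears the finger.

```bash
python3 -m jog '[[[0,-0.15,0.8],[0,0,0],1],[[0,-0.15,1.8],[0,0,0],1],[[0,-0.15,2.7],[0,0,0],1],[[0,-0.15,2.98],[0,0,0],1],[[0,-0.15,2.98],[0,0,0],1],[[0,-0.15,2.98],[0,0,0],1],[[0,-0.15,2.98],[0,0,0],1]]' 35
python3 - <<'E'
from h import *
T=toolT(); f=snap('wrist','w14'); print(env.sense()['position'])
x=f['color'][0:200,200:440]; cv2.imwrite('pics/w14z.png',cv2.resize(x,None,fx=3,fy=3))
E
```

```text
time: 32.35
position: [0.4649, 0.2181, 0.0159]
orientation: [-180.0, -0.1, -7.2]
wrist_force: [-0.6, -0.1, -1.3]
opening: 0.282
[0.46486087 0.21802027 0.01574611]
```

View pics/w14z.png

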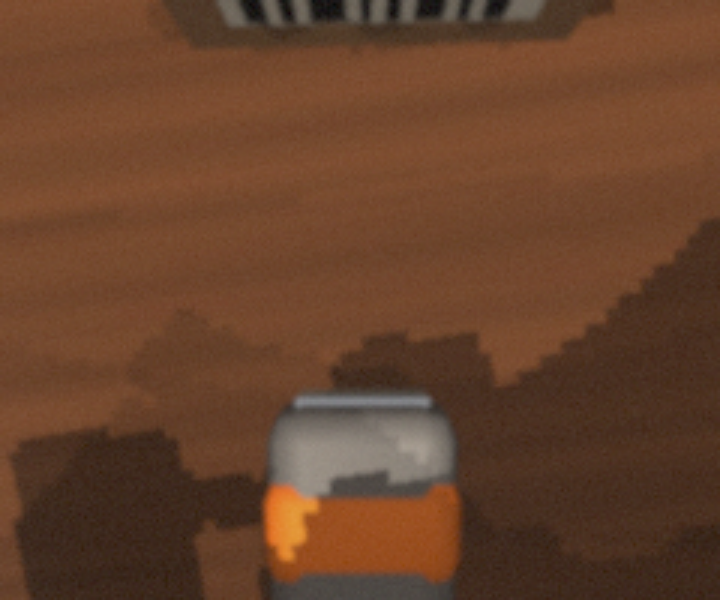

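The blue label sits about 3 mm to the right of the axis (385 against 362 in the zoom); a small correction, then hold.

```bash
python3 -m jog '[[[0.2,0.12,0.03],[0,0,0],1],[[0.2,0.12,0.03],[0,0,0],1],[[0.2,0.12,0.03],[0,0,0],1],[[0.2,0.12,0.03],[0,0,0],1],[[0.2,0.12,0.03],[0,0,0],1],[[0.2,0.12,0.03],[0,0,0],1],[[0.2,0.12,0.03],[0,0,0],1],[[0.2,0.12,0.03],[0,0,0],1],[[0.2,0.12,0.03],[0,0,0],1],[[0.2,0.12,0.03],[0,0,0],1]]' 35
python3 -m jog '[[[0,0,0],[0,0,0],1],[[0,0,0],[0,0,0],1],[[0,0,0],[0,0,0],1],[[0,0,0],[0,0,0],1],[[0,0,0],[0,0,0],1],[[0,0,0],[0,0,0],1],[[0,0,0],[0,0,0],1],[[0,0,0],[0,0,0],1]]' 35
python3 - <<'E'
from h import *
T=toolT(); f=snap('wrist','w15')
x=f['color'][0:200,200:440]; cv2.imwrite('pics/w15z.png',cv2.resize(x,None,fx=3,fy=3))
boxes(viewer.grab_frame('top'))
E
```

```text
time: 33.65
position: [0.4689, 0.2142, 0.0143]
orientation: [180.0, 0.0, -7.2]
wrist_force: [-1.2, -1.5, -0.8]
opening: 0.28
time: 34.65
position: [0.4689, 0.2143, 0.0143]
orientation: [180.0, 0.0, -7.2]
wrist_force: [-0.0, -0.6, -1.0]
opening: 0.281
red lid [643.  25.] [64. 63.] -6.0 strip [623.  28.] strip ang -7.5 yaw -7.3
blue lid [608. 197.] [61. 61.] -6.9 strip [587. 200.] strip ang -5.9 yaw -9.7
yellow lid [ 645. -135.] [65. 58.] -2.8 strip [ 622. -132.] strip ang -6.9 yaw -8.0
```

View pics/w15z.png

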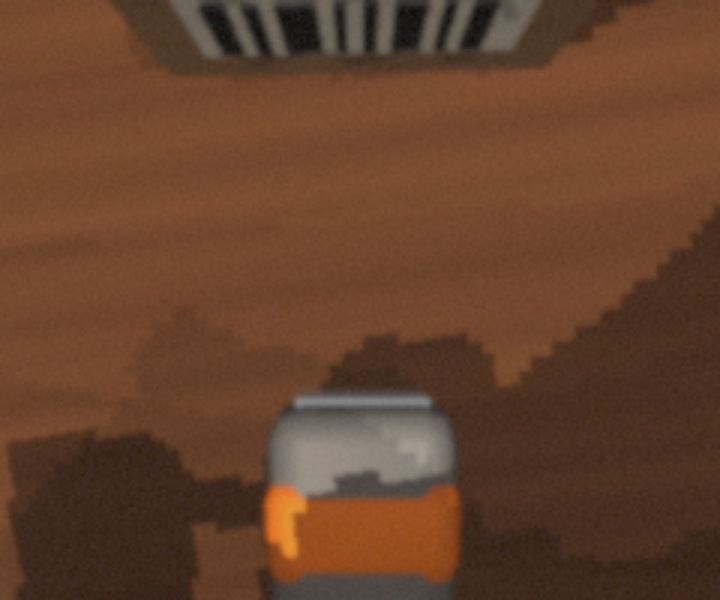

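Blue is centred (label 205..520 in the zoom, wand 362) and has been held over 2 s. On to yellow.

```bash
python3 -m jog '[[[-0.2,0,-1],[0,0,0],1],[[-0.3,0,-2.5],[0,0,0],1],[[-0.3,0,-3.2],[0,0,0],1],[[-0.3,0,-3.2],[0,0,0],1]]' 35
python3 -c "
from h import *
go([.503,-.1175,.095],-7)"
```

```text
time: 35.25
position: [0.4624, 0.2154, 0.0952]
orientation: [-179.9, -0.1, -7.2]
wrist_force: [0.2, -0.3, -1.6]
opening: 0.28
GO shift [3.29, 13.01, -0.0] turn [-0.01, -0.02, -0.03]
```

```bash
python3 -m jog '[[[0.3,1.2,0],[0,0,0],1],[[0.8,3,0],[0,0,0],1],[[1.3,5,0],[0,0,0],1],[[1.8,7,0],[0,0,0],1],[[2.3,9,0],[0,0,0],1],[[2.8,11,0],[0,0,0],1],[[3.2,12.6,0],[0,0,0],1],[[3.3,13,0],[0,0,0],1],[[3.3,13,0],[0,0,0],1],[[3.3,13,0],[0,0,0],1]]' 35
python3 - <<'E'
from h import *
T=toolT(); f=snap('wrist','w16'); print(env.sense()['opening'])
go([.503,-.1175,.015],-7)
E
```

```text
time: 36.5
position: [0.5022, -0.1157, 0.0938]
orientation: [-180.0, 0.1, -7.1]
wrist_force: [0.1, 0.3, -1.3]
opening: 0.281
0.27775149285674433
GO shift [0.04, 0.07, 3.16] turn [-0.0, 0.01, -0.01]
```

View pics/w16.png

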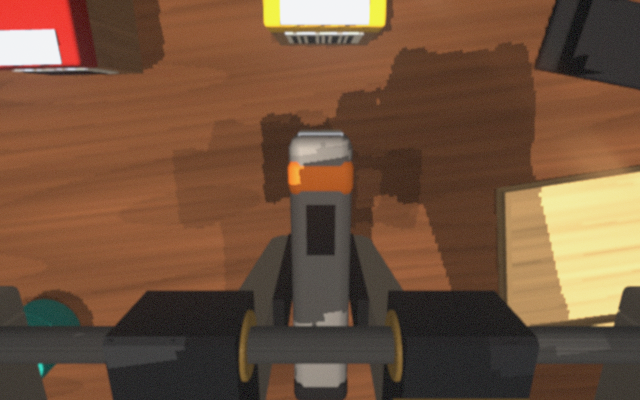

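The yellow label (325,38) is within 2 mm of the wand's axis (321).

```bash
python3 -m jog '[[[0,0.07,0.8],[0,0,0],1],[[0.05,0.07,1.9],[0,0,0],1],[[0.1,0.07,2.8],[0,0,0],1],[[0.1,0.07,3.15],[0,0,0],1],[[0.1,0.07,3.15],[0,0,0],1],[[0.1,0.07,3.15],[0,0,0],1],[[0.1,0.07,3.15],[0,0,0],1],[[0.1,0.07,3.15],[0,0,0],1]]' 35
python3 - <<'E'
from h import *
T=toolT(); f=snap('wrist','w17'); print(env.sense()['position'])
x=f['color'][0:200,200:440]; cv2.imwrite('pics/w17z.png',cv2.resize(x,None,fx=3,fy=3))
E
```

```text
time: 37.55
position: [0.5051, -0.1197, 0.0161]
orientation: [180.0, -0.1, -7.2]
wrist_force: [-0.1, 0.0, -1.4]
opening: 0.279
[ 0.50505185 -0.11974667  0.01599725]
```

View pics/w17z.png

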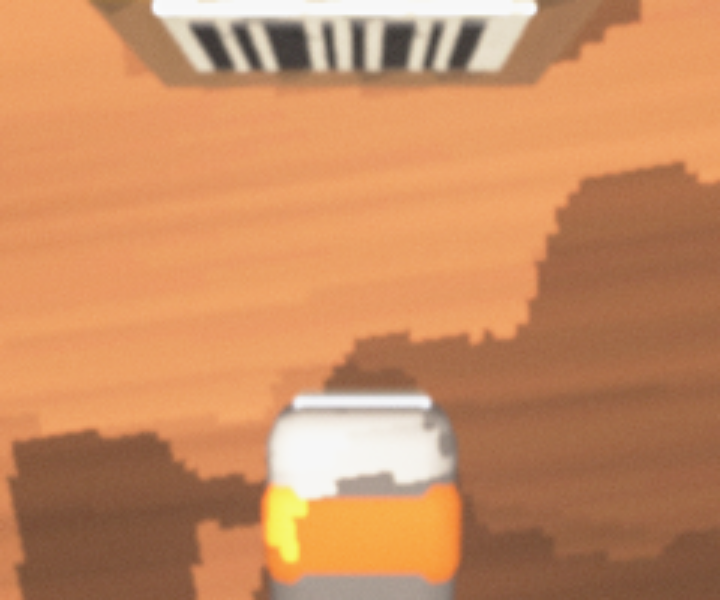

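The label (centre 342 in the zoom) is about 2.5 mm left; correct slightly and hold.

```bash
python3 -m jog '[[[-0.1,-0.08,0.03],[0,0,0],1],[[-0.1,-0.08,0.03],[0,0,0],1],[[-0.1,-0.08,0.03],[0,0,0],1],[[-0.1,-0.08,0.03],[0,0,0],1],[[-0.1,-0.08,0.03],[0,0,0],1],[[-0.1,-0.08,0.03],[0,0,0],1],[[-0.1,-0.08,0.03],[0,0,0],1],[[-0.1,-0.08,0.03],[0,0,0],1],[[-0.1,-0.08,0.03],[0,0,0],1],[[-0.1,-0.08,0.03],[0,0,0],1]]' 35
python3 -m jog '[[[0,0,0],[0,0,0],1],[[0,0,0],[0,0,0],1],[[0,0,0],[0,0,0],1],[[0,0,0],[0,0,0],1],[[0,0,0],[0,0,0],1],[[0,0,0],[0,0,0],1],[[0,0,0],[0,0,0],1],[[0,0,0],[0,0,0],1]]' 35
python3 - <<'E'
from h import *
T=toolT(); f=snap('wrist','w18')
x=f['color'][0:200,200:440]; cv2.imwrite('pics/w18z.png',cv2.resize(x,None,fx=3,fy=3))
boxes(viewer.grab_frame('top'))
E
```

```text
time: 38.85
position: [0.5026, -0.1173, 0.0148]
orientation: [180.0, -0.0, -7.2]
wrist_force: [1.1, -0.2, -1.5]
opening: 0.276
time: 39.85
position: [0.5025, -0.1173, 0.0148]
orientation: [180.0, 0.0, -7.2]
wrist_force: [-0.5, -0.6, -0.8]
opening: 0.283
red lid [645.  25.] [64. 61.] -5.9 strip [623.  28.] strip ang -7.5 yaw -7.5
blue lid [609. 197.] [62. 61.] -7.5 strip [587. 200.] strip ang -5.9 yaw -9.7
yellow lid [ 645. -135.] [65. 57.] -2.8 strip [ 622. -132.] strip ang -6.9 yaw -8.0
```

View pics/w18z.png

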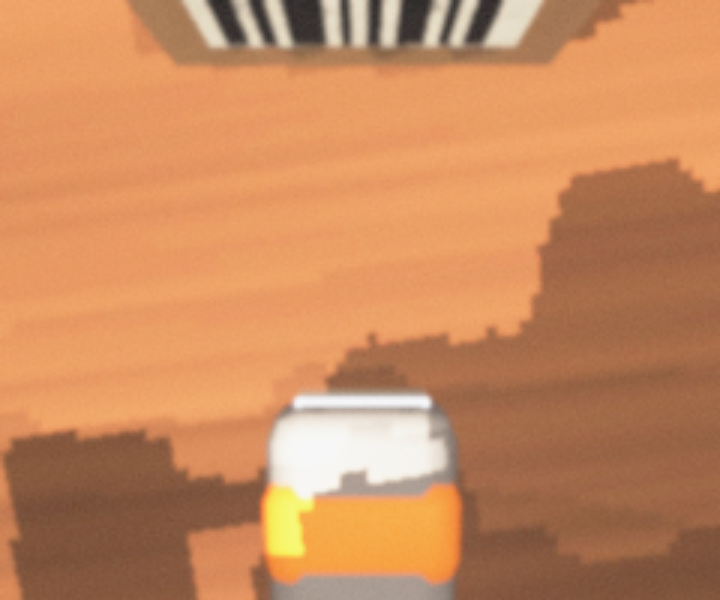

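Yellow is centred and held over 2 s. Now the wand goes back to the cradle.

```bash
python3 -m jog '[[[-0.2,0,-1],[0,0,0],1],[[-0.3,0,-2.5],[0,0,0],1],[[-0.3,0,-4.2],[0,0,0],1],[[-0.3,0,-4.6],[0,0,0],1]]' 35
python3 -c "
from h import *
go([.5865,-.343,.13],72.8)"
```

```text
time: 40.45
position: [0.4968, -0.1167, 0.1324]
orientation: [180.0, -0.3, -7.2]
wrist_force: [0.4, -0.3, -1.9]
opening: 0.279
GO shift [4.7, 8.53, 0.12] turn [0.03, -0.03, -10.0]
```

```bash
python3 -m jog '[[[0.3,0.6,0],[0,0,-0.7],1],[[0.8,1.5,0],[0,0,-1.8],1],[[1.3,2.5,0],[0,0,-3],1],[[1.9,3.5,0],[0,0,-4.1],1],[[2.5,4.5,0],[0,0,-5.3],1],[[3,5.5,0],[0,0,-6.5],1],[[3.6,6.5,0],[0,0,-7.7],1],[[4.2,7.5,0],[0,0,-8.9],1],[[4.6,8.3,0],[0,0,-9.8],1],[[4.7,8.5,0],[0,0,-10],1]]' 35
python3 -m jog '[[[0,0,0],[0,0,0],1],[[0,0,0],[0,0,0],1],[[0,0,0],[0,0,0],1]]' 35
python3 - <<'E'
from h import *
T=toolT(); f=snap('wrist','w19'); print(env.sense()['opening'])
go([.5865,-.343,.0137],72.8)
E
```

```text
time: 41.7
position: [0.584, -0.3433, 0.1279]
orientation: [-179.9, -0.0, 72.7]
wrist_force: [-0.7, 0.9, -0.4]
opening: 0.281
time: 42.08
position: [0.5851, -0.3409, 0.13]
orientation: [-180.0, -0.0, 72.8]
wrist_force: [0.2, 0.4, -1.0]
opening: 0.285
0.2830325217804482
GO shift [-0.05, 0.07, 4.66] turn [0.0, 0.0, 0.0]
```

View pics/w19.png

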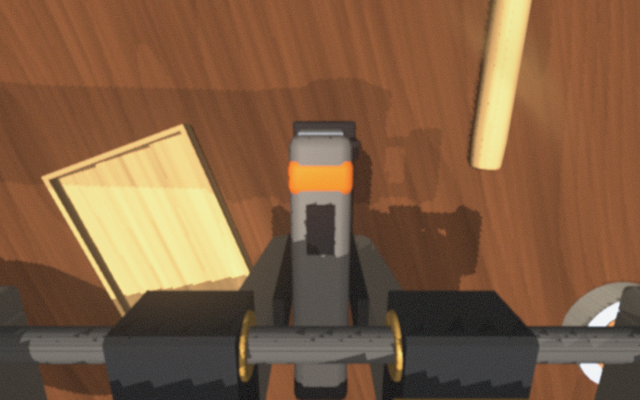

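The view matches the one right after pick-up (the cradle shows around the wand). Go down in two stages.

```bash
python3 -m jog '[[[-0.03,0.05,1],[0,0,0],1],[[-0.03,0.05,2],[0,0,0],1],[[-0.03,0.05,3],[0,0,0],1],[[-0.03,0.05,3.4],[0,0,0],1],[[-0.03,0.05,3.4],[0,0,0],1],[[-0.03,0.05,3.4],[0,0,0],1]]' 35
python3 -c "
from h import *
go([.5865,-.343,.0137],72.8)"
```

```text
time: 42.88
position: [0.5868, -0.3433, 0.046]
orientation: [179.9, 0.0, 72.8]
wrist_force: [0.0, 0.2, -0.8]
opening: 0.282
GO shift [0.01, -0.02, 1.29] turn [0.01, 0.0, -0.0]
```

```bash
python3 -m jog '[[[0,0,0.4],[0,0,0],1],[[0,0,0.8],[0,0,0],1],[[0,0,1.1],[0,0,0],1],[[0,0,1.22],[0,0,0],1],[[0,0,1.22],[0,0,0],1]]' 35
python3 -m jog '[[[0,0,0],[0,0,0],1],[[0,0,0.03],[0,0,0],0.5],[[0,0,0.03],[0,0,0],0.4],[[0,0,0.03],[0,0,0],0.4],[[0,0,0.03],[0,0,0],0.4],[[0,0,-1.5],[0,0,0],0.4],[[0,0,-3.5],[0,0,0],0.4],[[0,0,-5],[0,0,0],0],[[0,0,-5],[0,0,0],0]]' 20
python3 - <<'E'
from h import *
T=toolT(); f=snap('wrist','w20')
print(T[:3,3]);a=toz(f,331,137,.046,T)
E
```

```text
time: 43.5
position: [0.586, -0.343, 0.0142]
orientation: [-180.0, -0.0, 72.8]
wrist_force: [-0.4, 0.4, -1.4]
opening: 0.279
time: 44.62
position: [0.5882, -0.344, 0.1434]
orientation: [179.6, 0.1, 72.8]
wrist_force: [-0.4, 0.9, -0.3]
opening: 0.794
[ 0.5881733  -0.34397974  0.14337937]
```

View pics/w20.png

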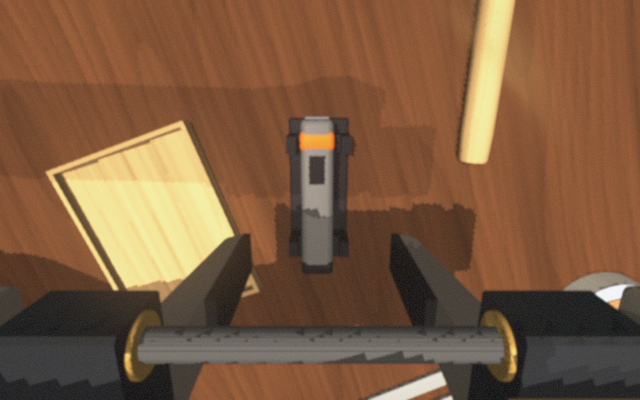

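The wand lies back in its cradle between the lips (orange band 318,141). Next, the clearance behind the red box to the last.

```bash
python3 - <<'E'
from h import *
f=viewer.grab_frame('top'); boxes(f)
for p in [(270,142),(300,140),(320,133)]: print(p,toz(f,*p,0.0),toz(f,*p,.06))
hsv=cv2.cvtColor(f['color'],cv2.COLOR_BGR2HSV)
for c in blobs(cv2.inRange(hsv,(15,40,170),(28,150,255)),1500,6000): print('wood',cv2.boundingRect(c),[np.round(x,1) for x in lay(f,c,.014)])
go([.645,.025,.17],84)
E
```

```text
red lid [643.  25.] [64. 63.] -5.9 strip [623.  28.] strip ang -7.5 yaw -7.6
blue lid [608. 197.] [61. 61.] -6.3 strip [587. 200.] strip ang -5.9 yaw -9.8
yellow lid [ 645. -135.] [65. 58.] -2.8 strip [ 622. -132.] strip ang -6.9 yaw -8.0
(270, 142) [0.75022189 0.15305049 0.        ] [0.7313302  0.14597881 0.06      ]
(300, 140) [0.75459284 0.06771325 0.        ] [0.73545649 0.06541828 0.06      ]
(320, 133) [0.774326  0.0104017 0.       ] [0.75408509 0.01131472 0.06      ]
wood (419, 226, 65, 52) [array([ 433.8, -333.7]), array([132. , 160.8]), np.float64(2.3)]
GO shift [14.77, -2.09, -1.24] turn [-0.0, 0.0, -1.4]
```

```bash
python3 -m jog '[[[2,-0.3,-1],[0,0,-0.6],0.05],[[4.4,-0.6,-1],[0,0,-1.4],0.05],[[6.8,-1,-1],[0,0,-1.4],0.05],[[9.2,-1.3,-1],[0,0,-1.4],0.05],[[11.6,-1.7,-1],[0,0,-1.4],0.05],[[14,-2,-1],[0,0,-1.4],0.05],[[14.7,-2.1,-1],[0,0,-1.4],0.05],[[14.7,-2.1,-1],[0,0,-1.4],0.05],[[14.7,-2.1,-0.5],[0,0,-1.4],0.05],[[14.7,-2.1,-0.5],[0,0,-1.4],0.05]]' 30
python3 - <<'E'
from h import *
T=toolT(); f=snap('wrist','w21'); print(env.sense()['position'],env.sense()['orientation'],env.sense()['joint_positions'][6])
hsv=cv2.cvtColor(f['color'],cv2.COLOR_BGR2HSV)
for c in blobs(cv2.inRange(hsv,*HS['red']),1500,40000):
    r=lay(f,c,.07,T); print(cv2.boundingRect(c),np.round(r[0],1),np.round(r[1],1),r[2])
go([.6445,.0255,.026],83.5)
E
```

```text
time: 45.98
position: [0.6435, 0.0205, 0.1498]
orientation: [-179.8, 0.1, 83.8]
wrist_force: [0.2, -0.3, -0.0]
opening: 0.95
[0.64396174 0.0210799  0.15060091] [-1.79887117e+02  6.39107968e-02  8.38144454e+01] -25.535426184793863
(280, 157, 86, 84) [644.1  27.2] [64.1 62. ] 83.87911987304688
GO shift [0.18, 0.01, 4.98] turn [-0.01, 0.01, 0.04]
```

View pics/w21.png

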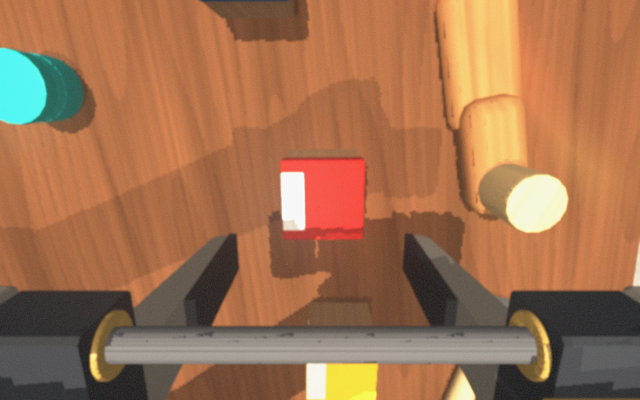

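The red lid (280..366, centred 323) sits square between the fingers; the last (col ≥ 440) stays clear.

```bash
python3 -m jog '[[[0.2,0,1],[0,0,0],0.08],[[0.2,0,2],[0,0,0],0.08],[[0.2,0,3],[0,0,0],0.08],[[0.2,0,4],[0,0,0],0.08],[[0.2,0,4.7],[0,0,0],0.08],[[0.2,0,4.95],[0,0,0],0.08],[[0.2,0,4.95],[0,0,0],0.08]]' 30
python3 -m jog '[[[0,0,0],[0,0,0],1],[[0,0,0],[0,0,0],1],[[0,0,0],[0,0,0],1],[[0,0,0],[0,0,0],1],[[0,0,0],[0,0,0],1],[[0,0,0],[0,0,0],1]]' 30
```

```text
time: 46.9
position: [0.6453, 0.0283, 0.0282]
orientation: [180.0, -0.0, 84.0]
wrist_force: [-0.7, 0.1, -0.2]
opening: 0.917
time: 47.65
position: [0.6456, 0.0285, 0.0287]
orientation: [179.9, 0.0, 84.0]
wrist_force: [-0.1, -0.5, 5.6]
opening: 0.649
```

```bash
python3 -m jog '[[[0,0,-0.8],[0,0,0],1],[[0,0,-2],[0,0,0],1],[[0,0,-3.5],[0,0,0],1],[[0,0,-5],[0,0,0],1],[[0,0,-5.6],[0,0,0],1],[[0,0,-5.6],[0,0,0],1]]' 30
python3 -c "
from h import *
go([.4356,-.381,.168],92)"
```

```text
time: 48.4
position: [0.6454, 0.0284, 0.1689]
orientation: [179.9, 0.0, 84.0]
wrist_force: [-0.4, 0.2, -1.9]
opening: 0.654
GO shift [-17.17, -6.63, 0.03] turn [0.01, 0.0, -1.0]
```

```bash
python3 -m jog '[[[-1.2,-0.5,0],[0,0,0],1],[[-3.2,-1.2,0],[0,0,-0.2],1],[[-5.4,-2.1,0],[0,0,-0.4],1],[[-7.6,-2.9,0],[0,0,-0.6],1],[[-9.8,-3.8,0],[0,0,-0.8],1],[[-12,-4.6,0],[0,0,-1],1],[[-14.2,-5.5,0],[0,0,-1],1],[[-16,-6.2,0],[0,0,-1],1],[[-17,-6.5,0],[0,0,-1],1],[[-17.2,-6.6,0],[0,0,-1],1]]' 30
python3 -m jog '[[[0,0,0],[0,0,0],1],[[0,0,1],[0,0,0],1],[[0,0,2],[0,0,0],1],[[0,0,2],[0,0,0],1],[[0,0,2],[0,0,0],1]]' 30
python3 - <<'E'
from h import *
T=toolT(); f=snap('wrist','w22'); print(env.sense()['position'],env.sense()['opening'])
go([.4356,-.381,.033],92)
E
```

```text
time: 49.65
position: [0.4338, -0.3831, 0.1661]
orientation: [-179.9, -0.1, 91.8]
wrist_force: [0.5, 0.1, -1.3]
opening: 0.648
time: 50.28
position: [0.4371, -0.381, 0.1188]
orientation: [179.9, 0.0, 92.1]
wrist_force: [0.6, -0.4, -1.0]
opening: 0.647
[ 0.43715173 -0.3814467   0.11916346] 0.6518890870345103
GO shift [0.02, -0.07, 3.45] turn [0.01, 0.01, 0.01]
```

View pics/w22.png

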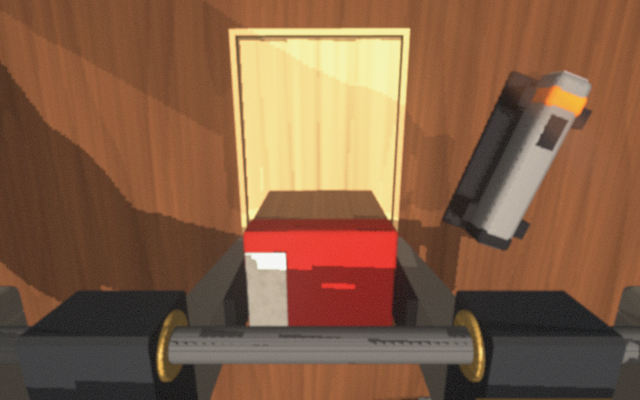

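The held red box is centred between the wooden tray's walls (235 and 405).

```bash
python3 -m jog '[[[0,-0.05,0.8],[0,0,0],1],[[0,-0.05,1.8],[0,0,0],1],[[0,-0.05,2.7],[0,0,0],1],[[0,-0.05,3.2],[0,0,0],1],[[0,-0.05,3.4],[0,0,0],1],[[0,-0.05,3.4],[0,0,0],1],[[0,-0.05,3.4],[0,0,0],1]]' 30
python3 -c "
from h import *
go([.4356,-.381,.033],92)"
```

```text
time: 51.2
position: [0.4353, -0.3823, 0.0339]
orientation: [179.9, 0.1, 92.0]
wrist_force: [0.5, 0.3, -1.1]
opening: 0.652
GO shift [0.05, 0.02, 0.04] turn [0.01, 0.01, -0.0]
```

```bash
python3 -m jog '[[[0,0,0.05],[0,0,0],1],[[0,0,0.07],[0,0,0],1],[[0,0,0.07],[0,0,0],0.2],[[0,0,0.07],[0,0,0],0.15],[[0,0,0.07],[0,0,0],0.15],[[0,0,-1.5],[0,0,0],0.15],[[0,0,-3.5],[0,0,0],0.15],[[0,0,-5.5],[0,0,0],0.05],[[0,0,-5.5],[0,0,0],0.05]]' 30
python3 - <<'E'
from h import *
T=toolT(); f=snap('wrist','w23'); boxes(viewer.grab_frame('top'))
hsv=cv2.cvtColor(f['color'],cv2.COLOR_BGR2HSV)
for c in blobs(cv2.inRange(hsv,*HS['red']),1500,40000):
    r=lay(f,c,.074,T); print(cv2.boundingRect(c),np.round(r[0],1),np.round(r[1],1),r[2])
go([.608,.197,.17],83)
E
```

```text
time: 52.32
position: [0.437, -0.3834, 0.1747]
orientation: [179.7, 0.3, 92.0]
wrist_force: [-0.1, -0.6, -0.7]
opening: 0.945
blue lid [608. 197.] [61. 61.] -6.9 strip [587. 200.] strip ang -5.9 yaw -9.7
yellow lid [ 645. -135.] [65. 58.] -2.8 strip [ 622. -132.] strip ang -6.9 yaw -8.0
(279, 162, 77, 76) [ 434.2 -383.6] [61.2 62.9] 1.8636245727539062
GO shift [22.91, 7.74, 0.01] turn [-0.0, 0.0, 1.12]
```

View pics/w23.png

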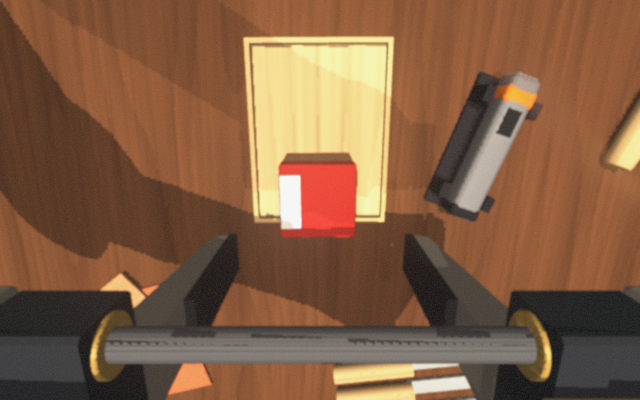

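Red stands in the tray at (434,-384) mm, upright, 45 mm off the middle. Now blue.

```bash
python3 -m jog '[[[2,0.7,0],[0,0,0.2],0.05],[[4.3,1.4,0],[0,0,0.5],0.05],[[6.6,2.2,0],[0,0,1],0.05],[[8.9,3,0],[0,0,1.1],0.05],[[11.2,3.8,0],[0,0,1.1],0.05],[[13.5,4.6,0],[0,0,1.1],0.05],[[15.8,5.4,0],[0,0,1.1],0.05],[[18.1,6.1,0],[0,0,1.1],0.05],[[20.4,6.9,0],[0,0,1.1],0.05],[[22.6,7.6,0],[0,0,1.1],0.05]]' 30
python3 -m jog '[[[0.2,0.1,0],[0,0,0],0.05],[[0.2,0.1,0.8],[0,0,0],0.05],[[0.2,0.1,0.8],[0,0,0],0.05]]' 30
python3 - <<'E'
from h import *
T=toolT(); f=snap('wrist','w24'); print(T[:3,3])
hsv=cv2.cvtColor(f['color'],cv2.COLOR_BGR2HSV)
for c in blobs(cv2.inRange(hsv,*HS['blue']),1500,40000):
    r=lay(f,c,.07,T); print(cv2.boundingRect(c),np.round(r[0],1),np.round(r[1],1),r[2])
go([.608,.199,.027],83.5)
E
```

```text
time: 53.68
position: [0.6044, 0.1909, 0.1681]
orientation: [-179.8, 0.1, 83.2]
wrist_force: [0.6, -0.6, -0.3]
opening: 0.951
time: 54.05
position: [0.6064, 0.1908, 0.147]
orientation: [-179.7, 0.2, 83.0]
wrist_force: [-0.5, 0.7, -0.0]
opening: 0.947
[0.60635366 0.19079709 0.14697612]
(282, 155, 85, 80) [608.9 200.5] [60.2 60.1] 84.50895690917969
GO shift [0.33, 0.01, 4.85] turn [-0.02, 0.02, -0.06]
```

View pics/w24.png

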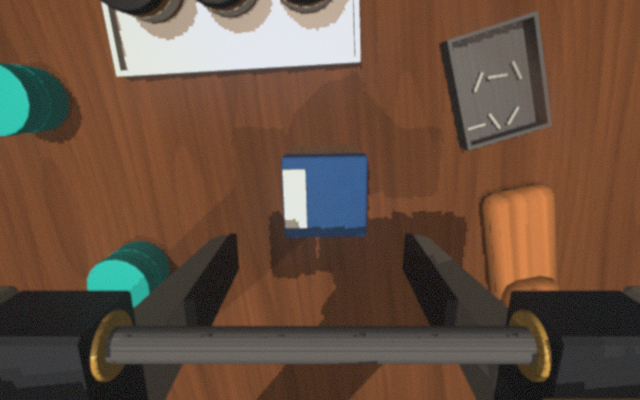

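The blue lid (282..367, centre 325) lies between the fingers; tin, last, and jars are clear.

```bash
python3 -m jog '[[[0.33,0.03,1],[0,0,0],0.08],[[0.33,0.03,2],[0,0,0],0.08],[[0.33,0.03,3],[0,0,0],0.08],[[0.33,0.03,4],[0,0,0],0.08],[[0.33,0.03,4.6],[0,0,0],0.08],[[0.33,0.03,4.8],[0,0,0],0.08],[[0.33,0.03,4.8],[0,0,0],0.08]]' 30
python3 -m jog '[[[0,0,0],[0,0,0],1],[[0,0,0],[0,0,0],1],[[0,0,0],[0,0,0],1],[[0,0,0],[0,0,0],1],[[0,0,0],[0,0,0],1],[[0,0,0],[0,0,0],1]]' 30
python3 -m jog '[[[0,0,-0.8],[0,0,0],1],[[0,0,-2],[0,0,0],1],[[0,0,-3.5],[0,0,0],1],[[0,0,-5],[0,0,0],1],[[0,0,-5.6],[0,0,0],1],[[0,0,-5.6],[0,0,0],1]]' 30
python3 -c "
from h import *
go([.4324,-.297,.168],92)"
```

```text
time: 54.98
position: [0.6102, 0.202, 0.031]
orientation: [180.0, -0.0, 83.2]
wrist_force: [0.7, -0.5, -0.1]
opening: 0.92
time: 55.72
position: [0.6102, 0.2022, 0.0311]
orientation: [180.0, -0.0, 83.2]
wrist_force: [-0.2, 0.1, 5.7]
opening: 0.647
time: 56.48
position: [0.6101, 0.2021, 0.1713]
orientation: [179.9, -0.0, 83.2]
wrist_force: [0.6, -0.1, -1.9]
opening: 0.654
GO shift [-20.67, -4.69, 0.12] turn [0.01, -0.0, -1.1]
```

```bash
python3 -m jog '[[[-1.2,-0.3,0],[0,0,0],1],[[-3.2,-0.7,0],[0,0,-0.2],1],[[-5.4,-1.2,0],[0,0,-0.4],1],[[-7.6,-1.7,0],[0,0,-0.6],1],[[-9.8,-2.2,0],[0,0,-0.8],1],[[-12,-2.7,0],[0,0,-1],1],[[-14.2,-3.2,0],[0,0,-1.1],1],[[-16.4,-3.7,0],[0,0,-1.1],1],[[-18.6,-4.2,0],[0,0,-1.1],1],[[-20,-4.6,0],[0,0,-1.1],1]]' 30
python3 -m jog '[[[-0.6,-0.1,0],[0,0,0],1],[[-0.67,-0.1,0.5],[0,0,0],1],[[-0.67,-0.1,1.3],[0,0,0],1],[[-0.67,-0.1,1.3],[0,0,0],1],[[-0.67,-0.1,1.3],[0,0,0],1]]' 30
python3 - <<'E'
from h import *
T=toolT(); f=snap('wrist','w25'); print(env.sense()['position'],env.sense()['opening']); snap('top','t25')
go([.4324,-.297,.036],92)
E
```

```text
time: 57.72
position: [0.4337, -0.2831, 0.1687]
orientation: [-179.8, -0.1, 91.8]
wrist_force: [1.1, 0.2, -2.1]
opening: 0.647
time: 58.35
position: [0.4352, -0.2962, 0.138]
orientation: [180.0, -0.0, 92.1]
wrist_force: [1.0, 1.1, -1.8]
opening: 0.652
[ 0.43528675 -0.29663532  0.13841903] 0.6528603155275442
GO shift [0.01, -0.12, 4.1] turn [0.01, 0.0, 0.01]
```

View pics/w25.png

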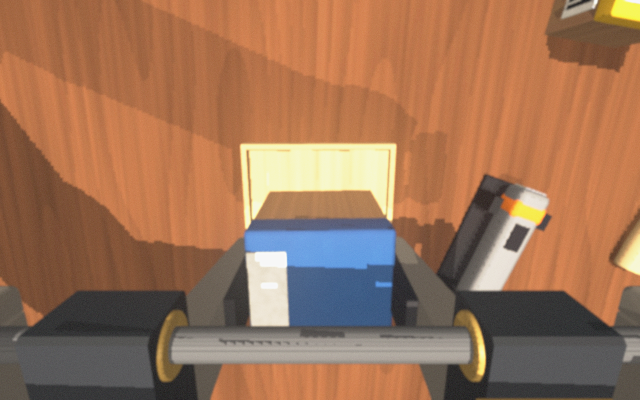

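View pics/t25.png

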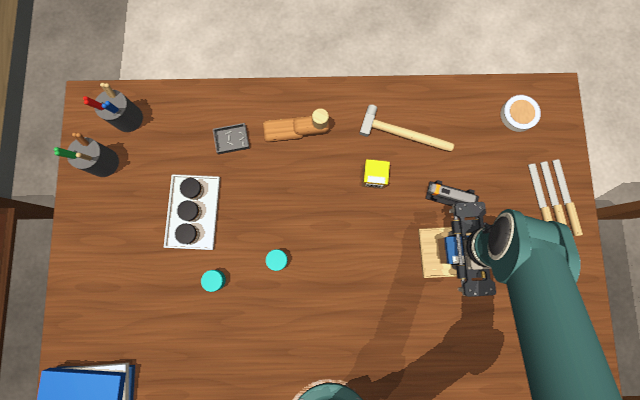

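Blue hangs centred over the tray's free half (walls 245 and 393). Lower and release.

```bash
python3 -m jog '[[[0,-0.08,0.8],[0,0,0],1],[[0,-0.08,1.8],[0,0,0],1],[[0,-0.08,2.8],[0,0,0],1],[[0,-0.08,3.6],[0,0,0],1],[[0,-0.08,3.95],[0,0,0],1],[[0,-0.08,4.05],[0,0,0],1],[[0,-0.08,4.05],[0,0,0],1],[[0,-0.08,4.05],[0,0,0],1]]' 30
python3 -c "
from h import *
go([.4324,-.297,.0355],92)"
```

```text
time: 59.45
position: [0.4329, -0.2979, 0.0376]
orientation: [179.9, 0.1, 92.0]
wrist_force: [0.3, 0.6, -2.1]
opening: 0.652
GO shift [0.04, -0.02, 0.08] turn [0.01, 0.01, -0.0]
```

```bash
python3 -m jog '[[[0,0,0.06],[0,0,0],1],[[0,0,0.1],[0,0,0],1],[[0,0,0.1],[0,0,0],0.2],[[0,0,0.1],[0,0,0],0.15],[[0,0,0.1],[0,0,0],0.15],[[0,0,-1.5],[0,0,0],0.15],[[0,0,-3.5],[0,0,0],0.15],[[0,0,-5.5],[0,0,0],0.05],[[0,0,-5.5],[0,0,0],0.05]]' 30
python3 -m jog '[[[-2,0,-2],[0,0,0],0],[[-4,-0,-2],[0,0,0],0],[[-6,0,-2],[0,0,0],0],[[-8,0,-2],[0,0,0],0],[[-10,0,-2],[0,0,0],0],[[-10,0,-2],[0,0,0],0],[[-10,0,-2],[0,0,0],0]]' 30
python3 - <<'E'
from h import *
f=snap('top','t26'); snap('scene','s26'); snap('wrist','w26'); 
for j in jars('top',f): print(j)
hsv=cv2.cvtColor(f['color'],cv2.COLOR_BGR2HSV)
for n in('red','blue','yellow'):
    for c in blobs(cv2.inRange(hsv,*HS[n]),100,1500): print(n,cv2.boundingRect(c),[np.round(x,1) for x in lay(f,c,.074 if n!='yellow' else .07)])
for c in blobs(cv2.inRange(hsv,(12,170,190),(24,255,255)),8,300): print('orange',cv2.boundingRect(c),np.round(lay(f,c,.046)[0]))
g=cv2.inRange(hsv,(0,0,0),(179,60,255)); g[:, :420]=0;g[:, 485:]=0;g[:178]=0;g[215:]=0
for c in blobs(g,100,3000): print('cr+wand',[np.round(x,1) for x in lay(f,c,.046)])
E
```

```text
time: 60.58
position: [0.4347, -0.2989, 0.1781]
orientation: [179.7, 0.3, 92.0]
wrist_force: [-0.2, -0.2, -0.6]
opening: 0.947
time: 61.45
position: [0.4411, -0.5461, 0.2226]
orientation: [-179.9, -0.2, 92.0]
wrist_force: [1.2, 0.6, 0.5]
opening: 0.998
(array([304., 784.]), array([61., 60.]), (6, 298, 26, 26))
(array([491., 369.]), array([53., 50.]), (175, 224, 21, 20))
(array([552., 365.]), array([51., 50.]), (178, 201, 20, 20))
(array([614., 361.]), array([53., 50.]), (180, 178, 20, 20))
red (465, 238, 28, 25) [array([ 434.7, -383.5]), array([60. , 66.6]), np.float64(0.6)]
red (83, 96, 19, 14) [array([844.6, 623.6]), array([61.5, 19.4]), np.float64(62.2)]
blue (433, 239, 26, 25) [array([ 433.3, -299.6]), array([57.4, 63.1]), np.float64(2.7)]
yellow (364, 160, 26, 22) [array([ 645.1, -134.9]), array([65.4, 57.5]), np.float64(87.2)]
orange (435, 184, 6, 10) [ 598. -299.]
cr+wand [array([ 580. , -337.2]), array([134.2,  56.2]), np.float64(74.1)]
```

View pics/t26.png

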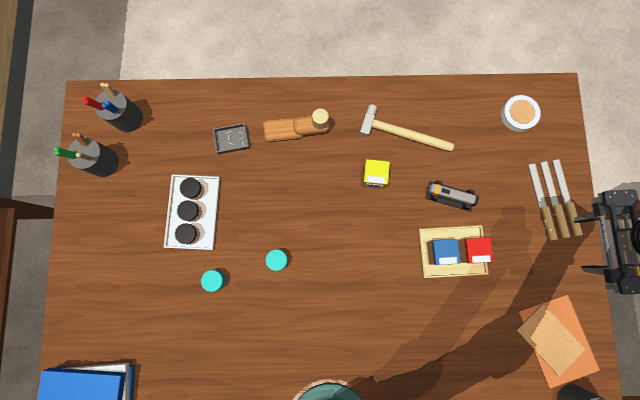

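View pics/s26.png

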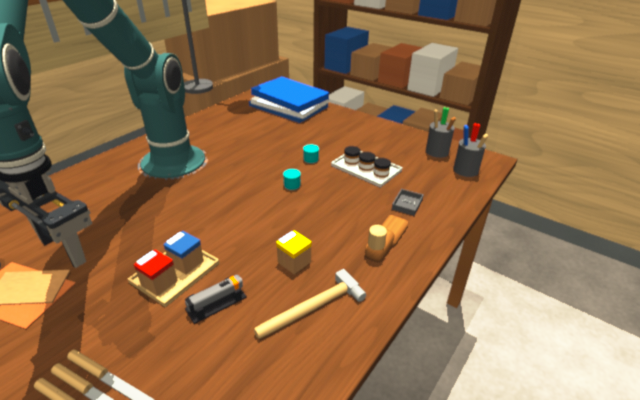

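The final views show the three jars upright in the white tray (rows 188–233). Blue (446,252) and red (479,250) stand in the wooden tray. The wand is in its cradle (452,195), yellow is at (377,173), and the last, hammer and tin are where they were. Handing in.

```bash
python3 -c "
from h import *
print(env.job_done()); print(env.sense()['time'])"
```

```text
the job is handed in; nothing more can be done
None
the job is handed in; nothing more can be done
```

The job is done and handed in at about 61.6 s; no verdict was reported. I moved the three wax jars into the white tray. I then read red, blue and yellow in that order, with the wand level and about 4–5 cm from each label for just over 2 s. The wand went back in its cradle, and red and blue went into the wooden tray.

**Last checks (top and scene views):**
- **Jars:** they stand at x = 491, 552 and 614 mm along the middle of the white tray.
- **Boxes:** red and blue stand upright, 44 and 40 mm either side of the wooden tray's middle.
- **Wand:** it is within about 2 mm of where it first lay.
- **Bystanders:** the shoe last, hammer and nail tin look unmoved in the pictures; I did not measure them.

**What went wrong or disagreed:**
- My first grasp of the second jar lifted before the fingers had closed. The jar had not moved, and I repeated the grasp.
- The yellow box was knocked about 26 mm while the robot was elsewhere. I measured it again before reading it; it stands upright, within the 80 mm limit.
- The wrist and top cameras differed by up to 7 mm on jar and box positions, and the blue and yellow aims needed about 3 mm of correction before the hold.

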